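# Square up the sawn stone blanks in the carrier and pin the row

### The job

Put the sawn stone blanks away in the carrier: stand the leaning row up, add every blank from the drying board behind it, and push the whole row upright and tight against the backstop with its edges flush along the side fence. Then drop the stop pin fully home in the first free hole behind the row so that it cannot lean again. Let no blank fall flat, and leave the other tools on the bench alone.

Things in the scene. Friction and masses are not known exactly. Their poses are not given: they have to be found in the camera images.
- carrier: Fixed slab carrier: wooden base 220 x 90 x 21 mm, centred at x = -5 mm, with two aluminium runners along x, 12 mm wide, centred at y = +13 and -13 mm, tops at z = 24 mm, on which the blanks stand. Backstop at the +x end, side fence along +y, stop-pin holes along the middle line; the -y side and the -x end are open. Origin on the bench under the carrier, z up.
- backstop (a point): Middle of the carrier's aluminium backstop face at runner height (carrier x = +90, y = 0, z = 24 mm). The face looks to the carrier's -x, runs from y = -28 to +38 mm and ends at z = 72 mm. Axes as the carrier's.
- fence (a point): Point on the inner face of the carrier's aluminium side fence at runner height (carrier x = 0, y = +30, z = 24 mm). The face looks to the carrier's -y, runs from x = -110 to +90 mm and ends at z = 64 mm. A blank (60 mm wide) flush with it has its middle at y = 0.
- hole0 (a point): Mouth of the first of six stop-pin holes (9 mm in diameter, 17 mm deep, mouth at z = 21 mm, 3 mm below the runner tops) in the carrier's middle line, y = 0: this one at x = +41.5 mm, the others each 14 mm (one blank) further to -x, the last at -28.5 mm. A tight row of N blanks ends at x = 90 - 14 N mm; the first free hole's centre is 6.5 mm behind that.
- board: Loose wooden drying board 176 x 90 x 27 mm, 0.9 kg, can slide if knocked. Four grooves along its y, 16 mm wide, 15 mm deep (groove floor at z = 12 mm, board top at z = 27 mm), at x = -63, -21, +21 and +63 mm. Origin: centre of its underside. A blank standing in a groove sticks out 35 mm.
- pin: Loose stop pin, 50 g: steel shaft of diameter 7 mm with a tapered end, 74 mm long, and on top of it a red knob of diameter 18 and height 26 mm (100 mm in all). Starts upright in the stand. Origin at the lower tip, z along the pin towards the knob. Home in a carrier hole, its tip is at the carrier's z = 4 mm and the knob's underside 4 mm above the blanks' tops.
- stand: Loose dark steel block 50 x 50 x 34 mm, 0.6 kg, can slide if knocked. One hole in the middle of its top, 8.5 mm in diameter, 26 mm deep, holds the pin. Origin: centre of its underside.
- blank1: Sawn stone blank, thickness 14 mm (its x), width 60 mm (its y), height 50 mm (its z), about 115 g. Origin: centre of its lower edge face (14 x 60 mm). Starts in the carrier, leaning 20 to 30 degrees with its top towards the backstop.
- blank2: Sawn stone blank, thickness 14 mm (its x), width 60 mm (its y), height 50 mm (its z), about 115 g. Origin: centre of its lower edge face (14 x 60 mm). Starts in the carrier, leaning 20 to 30 degrees with its top towards the backstop.
- blank3: Sawn stone blank, thickness 14 mm (its x), width 60 mm (its y), height 50 mm (its z), about 115 g. Origin: centre of its lower edge face (14 x 60 mm). Starts in the carrier, leaning 20 to 30 degrees with its top towards the backstop.
- blank4: Sawn stone blank, thickness 14 mm (its x), width 60 mm (its y), height 50 mm (its z), about 115 g. Origin: centre of its lower edge face (14 x 60 mm). Starts upright in a groove of the drying board, or is absent (None).
- blank5: Sawn stone blank, thickness 14 mm (its x), width 60 mm (its y), height 50 mm (its z), about 115 g. Origin: centre of its lower edge face (14 x 60 mm). Starts upright in a groove of the drying board, or is absent (None).
- blank6: Sawn stone blank, thickness 14 mm (its x), width 60 mm (its y), height 50 mm (its z), about 115 g. Origin: centre of its lower edge face (14 x 60 mm). Starts upright in a groove of the drying board, or is absent (None).
- blank7: Sawn stone blank, thickness 14 mm (its x), width 60 mm (its y), height 50 mm (its z), about 115 g. Origin: centre of its lower edge face (14 x 60 mm). Starts upright in a groove of the drying board, or is absent (None).
- plane: Bystander: wooden hand plane, 200 x 55 mm.
- tin: Bystander: finish tin with a blue label, diameter 86, height 115 mm.
- agate: Bystander: round polished agate slice, diameter 60, 8 mm thick.
- square: Bystander: try square with a dark wooden stock and a steel blade.
- clamp: Bystander: steel bar clamp, 280 mm long, black handle.
Not all that is in view belongs to the job. What is shaped like the blank3 but green or purple is not meant. Leave any purple look-alike of the blank2 alone.

How it is judged (in metres and radians):
On the way, in this order (a step that is already met when the one before it is completed fails the run):
1. every blank present stands in the carrier (angle between each of blank1, blank2, blank3, blank4, blank5, blank6, blank7's own z axis and vertical below 0.6 rad and x of blank1 in the frame of carrier between -0.115 and 0.095 m and y of blank1 in the frame of carrier between -0.03 and 0.03 m and z of blank1 in the frame of carrier between 0.017 and 0.032 m and x of blank2 in the frame of carrier between -0.115 and 0.095 m and y of blank2 in the frame of carrier between -0.03 and 0.03 m and z of blank2 in the frame of carrier between 0.017 and 0.032 m and x of blank3 in the frame of carrier between -0.115 and 0.095 m and y of blank3 in the frame of carrier between -0.03 and 0.03 m and z of blank3 in the frame of carrier between 0.017 and 0.032 m and x of blank4 in the frame of carrier between -0.115 and 0.095 m and y of blank4 in the frame of carrier between -0.03 and 0.03 m and z of blank4 in the frame of carrier between 0.017 and 0.032 m and x of blank5 in the frame of carrier between -0.115 and 0.095 m and y of blank5 in the frame of carrier between -0.03 and 0.03 m and z of blank5 in the frame of carrier between 0.017 and 0.032 m and x of blank6 in the frame of carrier between -0.115 and 0.095 m and y of blank6 in the frame of carrier between -0.03 and 0.03 m and z of blank6 in the frame of carrier between 0.017 and 0.032 m and x of blank7 in the frame of carrier between -0.115 and 0.095 m and y of blank7 in the frame of carrier between -0.03 and 0.03 m and z of blank7 in the frame of carrier between 0.017 and 0.032 m), for 0.2 s.
2. the stop pin is in a hole of the carrier (z of pin in the frame of carrier between 0 and 0.01 m and angle between pin's own z axis and vertical below 0.2 rad and y of pin in the frame of carrier between -0.004 and 0.004 m), for 0.2 s.
At the end, for the whole second after the job is handed in: Every blank stands upright (5 degrees) on the runners, parallel to the backstop (4 degrees), edges within 4.5 mm of flush with the fence, each within 6 mm of its place in a tight row from the backstop; the pin is at least 11 mm down the first free hole behind the row; all at rest (all of step 2 and angle between each of blank1, blank2, blank3, blank4, blank5, blank6, blank7's own z axis and vertical below 0.09 rad and angle between the x axis of each of blank1, blank2, blank3, blank4, blank5, blank6, blank7 and the x axis of carrier, either way round below 0.07 rad and y of blank1 in the frame of carrier between -0.0045 and 0.0045 m and z of blank1 in the frame of carrier between 0.02 and 0.029 m and x of each of blank1, blank2, blank3, blank4, blank5, blank6, blank7 in the frame of carrier above -0.008 m and linear speed of each of blank1, blank2, blank3, blank4, blank5, blank6, blank7, pin below 0.02 m/s and y of blank2 in the frame of carrier between -0.0045 and 0.0045 m and z of blank2 in the frame of carrier between 0.02 and 0.029 m and y of blank3 in the frame of carrier between -0.0045 and 0.0045 m and z of blank3 in the frame of carrier between 0.02 and 0.029 m and y of blank4 in the frame of carrier between -0.0045 and 0.0045 m and z of blank4 in the frame of carrier between 0.02 and 0.029 m and y of blank5 in the frame of carrier between -0.0045 and 0.0045 m and z of blank5 in the frame of carrier between 0.02 and 0.029 m and y of blank6 in the frame of carrier between -0.0045 and 0.0045 m and z of blank6 in the frame of carrier between 0.02 and 0.029 m and y of blank7 in the frame of carrier between -0.0045 and 0.0045 m and z of blank7 in the frame of carrier between 0.02 and 0.029 m and (x of blank1 in the frame of carrier between 0.077 and 0.089 m or x of blank2 in the frame of carrier between 0.077 and 0.089 m or x of blank3 in the frame of carrier between 0.077 and 0.089 m or x of blank4 in the frame of carrier between 0.077 and 0.089 m or x of blank5 in the frame of carrier between 0.077 and 0.089 m or x of blank6 in the frame of carrier between 0.077 and 0.089 m or x of blank7 in the frame of carrier between 0.077 and 0.089 m) and (x of blank1 in the frame of carrier between 0.063 and 0.075 m or x of blank2 in the frame of carrier between 0.063 and 0.075 m or x of blank3 in the frame of carrier between 0.063 and 0.075 m or x of blank4 in the frame of carrier between 0.063 and 0.075 m or x of blank5 in the frame of carrier between 0.063 and 0.075 m or x of blank6 in the frame of carrier between 0.063 and 0.075 m or x of blank7 in the frame of carrier between 0.063 and 0.075 m) and (x of blank1 in the frame of carrier between 0.049 and 0.061 m or x of blank2 in the frame of carrier between 0.049 and 0.061 m or x of blank3 in the frame of carrier between 0.049 and 0.061 m or x of blank4 in the frame of carrier between 0.049 and 0.061 m or x of blank5 in the frame of carrier between 0.049 and 0.061 m or x of blank6 in the frame of carrier between 0.049 and 0.061 m or x of blank7 in the frame of carrier between 0.049 and 0.061 m) and (x of blank1 in the frame of carrier between 0.035 and 0.047 m or x of blank2 in the frame of carrier between 0.035 and 0.047 m or x of blank3 in the frame of carrier between 0.035 and 0.047 m or x of blank4 in the frame of carrier between 0.035 and 0.047 m or x of blank5 in the frame of carrier between 0.035 and 0.047 m or x of blank6 in the frame of carrier between 0.035 and 0.047 m or x of blank7 in the frame of carrier between 0.035 and 0.047 m) and (x of blank1 in the frame of carrier between 0.021 and 0.033 m or x of blank2 in the frame of carrier between 0.021 and 0.033 m or x of blank3 in the frame of carrier between 0.021 and 0.033 m or x of blank4 in the frame of carrier between 0.021 and 0.033 m or x of blank5 in the frame of carrier between 0.021 and 0.033 m or x of blank6 in the frame of carrier between 0.021 and 0.033 m or x of blank7 in the frame of carrier between 0.021 and 0.033 m) and (not (x of blank1 in the frame of carrier between -0.007 and 0.005 m or x of blank2 in the frame of carrier between -0.007 and 0.005 m or x of blank3 in the frame of carrier between -0.007 and 0.005 m or x of blank4 in the frame of carrier between -0.007 and 0.005 m or x of blank5 in the frame of carrier between -0.007 and 0.005 m or x of blank6 in the frame of carrier between -0.007 and 0.005 m or x of blank7 in the frame of carrier between -0.007 and 0.005 m) or (x of blank1 in the frame of carrier between 0.007 and 0.019 m or x of blank2 in the frame of carrier between 0.007 and 0.019 m or x of blank3 in the frame of carrier between 0.007 and 0.019 m or x of blank4 in the frame of carrier between 0.007 and 0.019 m or x of blank5 in the frame of carrier between 0.007 and 0.019 m or x of blank6 in the frame of carrier between 0.007 and 0.019 m or x of blank7 in the frame of carrier between 0.007 and 0.019 m)) and (horizontal distance between pin and blank1 below 0.019 m or horizontal distance between pin and blank2 below 0.019 m or horizontal distance between pin and blank3 below 0.019 m or horizontal distance between pin and blank4 below 0.019 m or horizontal distance between pin and blank5 below 0.019 m or horizontal distance between pin and blank6 below 0.019 m or horizontal distance between pin and blank7 below 0.019 m)); the robot touches nothing.
It fails at once if a blank falls flat (angle between any of blank1, blank2, blank3, blank4, blank5, blank6, blank7's own z axis and vertical above 1.1 rad).
It fails at once if a bystander on the bench is displaced by more than 4 cm (distance of any of plane, tin, agate, square, clamp from where it was at the start of the episode above 0.04 m).
Of blank4, blank5, blank6, blank7 only 2 to 4 are there at a start; the rules pass over those that are not, and their reading is None.
At some moment in a run one of board, stand may be knocked a few centimetres aside while the robot is not near it.
It also fails if it takes over 210 s, if anything falls off the work surface, if the arm or the gripper's body presses on something with over 40 N, if the wrist force passes 120 N, or if a joint passes its speed limit or range.

### The arm

A 6-joint arm with a two-finger parallel gripper is mounted at the origin on the work surface. World frame = base frame: x ahead of the robot, y to its left, z up, the work surface at z = 0. Lengths are in m, angles in degrees, forces in N, time in s.
With the tool pointing down it reaches from about 0.4 to 0.825 m from the base axis. Payload 7 kg.
Tool frame: the origin (TCP) lies at the very end of the fingers, on their centre line; the grasp point (between the pads) lies behind it (r.grasp_offset is the z of the grasp point in the tool frame, in m); z points along the fingers, y is the direction in which the jaws open and shut (so a half turn about z gives the same grasp; the last joint's range is limited). The gripper opens to 88 mm and grips with 3 to 60 N. Pads are 19 mm wide; open, the fingers measure 130 mm over their backs; the gripper's body (78 mm by 193 mm) begins 47 mm behind the grasp point.
Start: joints at [-48.295, 20.546, 0.682, 0, -70.136, -16.507], TCP at [0.287, -0.611, 0.227] pointing down, gripper open.
Joint ranges: [-176.03, 176.03], [-82.01, 121.73], [-58.28, 71.71], [-173.87, 95.51], [-174.79, -0.11], [-173.66, 173.66]. Speed limits (degrees/s): [136.94, 136.94, 172.46, 180, 180, 180].

### API

Orientations are given as [roll, pitch, yaw] about the fixed x, y, z axes, in that order (R = Rz(yaw) Ry(pitch) Rx(roll)).
In Python, from plant import r gives the robot as it stands. The module is installed in compiled form; this text tells all that it offers.
- The arm moves only by the tool servo_tool, never from a script. Its argument "targets" is a list of rows, each an object of numbers: "dx", "dy", "dz": the shift along the world's x, y, z in cm; "spin": the turn about the world's z in rad; "grip": the opening in per cent of the stroke, from 0 (shut) to 100 (fully open). A call has exactly 10 rows; each row is the pose to reach, as a shift and turn from the pose commanded when the call began; what a row does not reach only later rows make up. A row lasts 1/12 s, in which the tool goes at most 41.7 mm and 7.16 degrees, less where a joint would pass 70% of its speed; a pose out of reach is approached as far as the arm can. A call with a gripper value outside its range is refused whole. The fingers move at their own pace and stop on an object; "squeeze" is the grip in N (left out, the last holds). Time passes only in rows, so rows that repeat a pose let the fingers close, or fill a call up. It gives the time, the measured TCP pose, the force and the opening at its end, in the units of the state.
- r.get_state(): the state, without advancing time (a new reading comes with each control period).
- r.capture(name): name is "side" or "top" or "wrist"; returns the picture (480x640x3 uint8, blue, green, red); there is no depth.
- r.get_calibration(name): a dict with "K" (3x3 intrinsics, pixels), "extrinsics" (4x4, takes a point from camera to world coordinates). Camera axes: x right, y down, z forward; pixel columns grow to the right and rows downward; lengths in m; the calibration is good to about 2 mm. A picture is of the moment at which its call begins: read the wrist's pose just before it. get_calibration takes no time and is no camera call; for the wrist camera it gives the pose at the moment of the call.
- r.close_job(): hands the job in, once; it reports no verdict.
Trained networks look in the newest picture that a camera, given by its name, has taken for a name from the list of things; names that differ only in an ending like _2 or _b are one class to them, and where a whole thing is asked for, a point or a joint stands for the part that bears it (a point fixed in the world has none). Each returns a list of dicts, best first, with "p" (0 to 1); they miss things now and then, are a little off and sometimes report something else, mostly with a low value. They report only what shows in the picture. A call takes as long as a camera call. They do not tell look-alikes from the thing itself.
- r.cut_out(name, camera): "mask" (480x640 bool, what is visible of it) and "extent" ([left, top, right, bottom] in pixels, round what is visible of it).
The state is a dict: "time_s": time; "joints": joint angles; "qd": joint speeds; "joint_torque": joint torques, N m; "tcp_pos": TCP position; "eef_rot": TCP orientation; "contact_force": force on the tool from outside, world axes, zero at the start; "moment": the same for the moment, N m; "gripper_width": finger opening in m.
Only numpy, scipy, OpenCV 4.12 (cv2) and the standard library are available. Lean on these libraries where they do the work, as an engineer would, in place of code of your own. Each camera call takes 0.05 s, during which the arm holds its last target. There are 200 camera calls.

## Working session

There is one attempt and no reset: what is moved stays moved. The work goes in short steps, Python scripts to look and compute and a tool call to move; the robot and the scene stay as the last step left them, time stands still between calls to the robot, and variables do not carry over. Pictures are saved under pics/ and viewed, about 12 in all and at most 16, crops included, and the job is handed in when it is done.

Besides the shell and the picture viewer there is one more tool, called after "Request:" as name(argument=value, ...) on one line, values as JSON. servo_tool: Moves the arm, as the interface text tells. Its arguments: {"type":"object","properties":{"targets":{"type":"array"},"squeeze":{"type":"number"}},"required":["targets"]}

```bash
mkdir -p pics; python3 - <<'E'
from plant import r
import cv2,numpy as np
s=r.get_state();print({k:np.round(v,3) for k,v in s.items()},r.grasp_offset)
for c in("top","side"):
    cv2.imwrite(f"pics/{c}0.png",r.capture(c));k=r.get_calibration(c);print(c,np.round(k["K"],1).tolist(),np.round(k["extrinsics"],4).tolist())
    for n in("carrier","board","pin","stand","blank1"):
        print(n,[(round(d["p"],2),np.round(d["extent"]).tolist()) for d in r.cut_out(n,c)])
E
```

```text
{'time_s': np.float64(0.0), 'joints': array([-4.8294e+01,  2.0590e+01,  6.3200e-01, -2.1000e-02, -7.0137e+01,
       -1.6506e+01]), 'qd': array([-0.02 , -0.088,  0.002,  0.023,  0.021,  0.084]), 'joint_torque': array([ 0.0000e+00, -5.8271e+01,  2.9306e+01,  6.9970e+00,  7.0000e-03,
       -0.0000e+00]), 'tcp_pos': array([ 0.287, -0.61 ,  0.226]), 'eef_rot': array([ 1.79903e+02, -8.00000e-03, -1.54807e+02]), 'contact_force': array([-0.102, -0.183, -1.01 ]), 'moment': array([-0.054, -0.011, -0.022]), 'gripper_width': np.float64(0.088)} -0.0188
top [[467.7, 0.0, 322.7], [0.0, 467.7, 238.1], [0.0, 0.0, 1.0]] [[-0.0005, -0.9962, 0.0868, 0.4515], [-1.0, 0.0008, 0.0034, -0.0146], [-0.0034, -0.0868, -0.9962, 1.1597], [0.0, 0.0, 0.0, 1.0]]
carrier [(0.91, [368.0, 186.0, 426.0, 295.0])]
board [(0.84, [208.0, 198.0, 253.0, 274.0])]
pin [(0.4, [316.0, 217.0, 324.0, 224.0])]
stand [(0.92, [309.0, 210.0, 332.0, 235.0]), (0.33, [214.0, 205.0, 244.0, 216.0])]
blank1 [(0.85, [404.0, 152.0, 436.0, 181.0]), (0.81, [417.0, 317.0, 444.0, 344.0]), (0.68, [394.0, 208.0, 423.0, 225.0]), (0.63, [214.0, 205.0
[... 346 characters left out ...]
0.0047, -0.7893, -0.6139, 0.8041], [0.0, 0.0, 0.0, 1.0]]
carrier [(0.87, [274.0, 170.0, 370.0, 220.0])]
board [(0.85, [264.0, 289.0, 354.0, 337.0]), (0.55, [377.0, 151.0, 439.0, 172.0])]
pin [(0.45, [297.0, 211.0, 306.0, 237.0])]
stand [(0.65, [289.0, 232.0, 318.0, 258.0]), (0.33, [297.0, 168.0, 304.0, 189.0])]
blank1 [(0.82, [301.0, 170.0, 321.0, 190.0]), (0.69, [276.0, 284.0, 285.0, 321.0]), (0.68, [297.0, 169.0, 304.0, 186.0]), (0.63, [293.0, 282.0, 305.0, 323.0]), (0.62, [391.0, 180.0, 418.0, 199.0]), (0.61, [341.0, 162.0, 365.0, 182.0]), (0.59, [241.0, 184.0, 268.0, 201.0]), (0.55, [336.0, 291.0, 347.0, 329.0]), (0.46, [290.0, 172.0, 305.0, 187.0]), (0.35, [222.0, 200.0, 259.0, 258.0])]
```

```bash
python3 - <<'E'
import cv2
t=cv2.imread("pics/top0.png");s=cv2.imread("pics/side0.png")
cv2.imwrite("pics/t1.png",cv2.resize(t[130:380,180:500],(800,600),interpolation=3))
cv2.imwrite("pics/s1.png",cv2.resize(s[140:350,200:480],(800,600),interpolation=3))
E
```

```text
(no output)
```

View pics/t1.png

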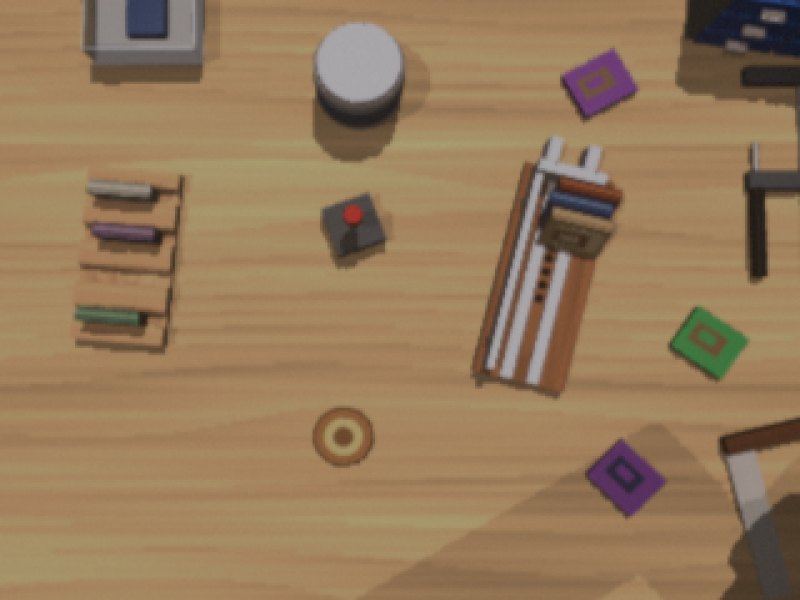

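View pics/s1.png

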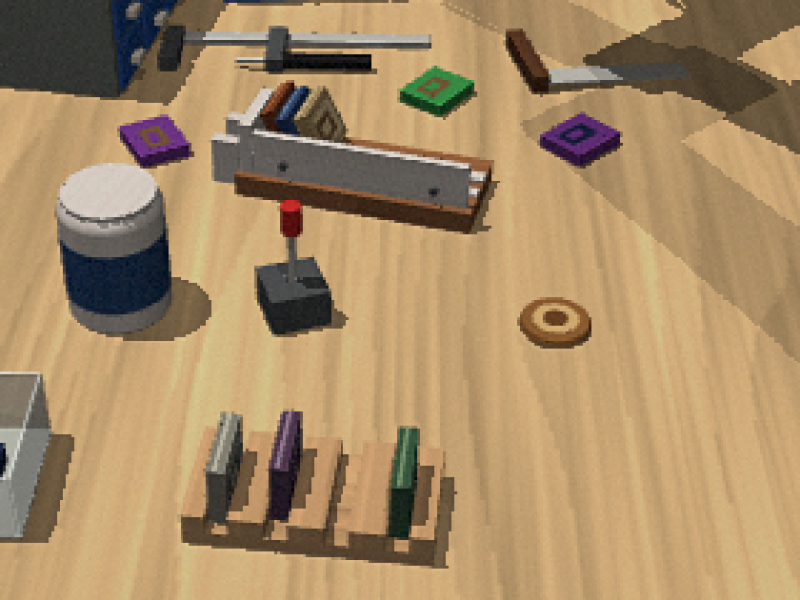

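The top view (crop ×2.5) shows these:
- **Carrier:** at about (545,270), backstop at its top end, with the brown, blue and tan blanks leaning at about (580,215).
- **Board:** at (130,260), with grey (122,190), muted purple (122,233) and muted green (110,316) blanks upright in its grooves.
- **Pin:** red knob at (353,215) in the stand.

Possible mix-ups are three bright pieces lying flat: purple (600,82), purple (625,477) and green (708,342). They lie flat on the bench and are not in the board grooves, so they are the look-alikes. The three blanks in the board are the real ones, since at least two must be there. That makes N = 6 and the pin hole at x = -0.5 mm.

```bash
cat > h.py <<'E'
from plant import r
import cv2,numpy as np
from scipy.optimize import least_squares
def cal(c):
    k=r.get_calibration(c);return np.array(k["K"]),np.array(k["extrinsics"])
def w2p(P,K,E):
    P=np.atleast_2d(P);c=(P-E[:3,3])@E[:3,:3];q=c@K.T;return q[:,:2]/q[:,2:]
def p2w(uv,z,K,E):
    uv=np.atleast_2d(uv);d=np.c_[uv,np.ones(len(uv))]@np.linalg.inv(K).T@E[:3,:3].T
    return E[:3,3]+d*((z-E[2,3])/d[:,2])[:,None]
def tf(p,P):  # planar pose (x,y,yaw deg) local->world
    P=np.atleast_2d(np.array(P,float));a=np.radians(p[2]);c,s=np.cos(a),np.sin(a)
    return np.c_[p[0]+c*P[:,0]-s*P[:,1],p[1]+s*P[:,0]+c*P[:,1],P[:,2]]
def fit(p0,P,uv,K,E):
    f=lambda q:(w2p(tf([q[0],q[1],q[2]*100],P),K,E)-uv).ravel()
    s=least_squares(f,[p0[0],p0[1],p0[2]/100],loss="soft_l1");return s.x*[1,1,100],np.round(s.fun.reshape(-1,2),1).tolist()
def red(img):
    h=cv2.cvtColor(img,cv2.COLOR_BGR2HSV);m=(((h[...,0]<6)|(h[...,0]>174))&(h[...,1]>180)&(h[...,2]>90)).astype(np.uint8)
    n,l,s,c=cv2.connectedComponentsWithStats(m);return [(s[i].tolist(),c[i].round(1).tolist()) for i in np.argsort(-s[1:,4])[:3]+1]
def snap(c,name=None):
    K,E=cal(c);i=r.capture(c)
    if name:cv2.imwrite(f"pics/{name}.png",i)
    return i,K,E
E
python3 - <<'E'
from h import *
K,E=cal("top");t=cv2.imread("pics/top0.png")
s=lambda a,b:[180+a/2.5,130+b/2.4]
c=np.array([s(476,383),s(560,393)])
print("carrier rear corners",p2w(c,.021,K,E).round(3).tolist(),"bs",p2w([s(540,170),s(606,180)],.072,K,E).round(3).tolist())
b=np.array([s(90,173),s(183,178),s(165,350),s(75,343)]);print("board",p2w(b,.027,K,E).round(3).tolist())
print(red(t),p2w(s(353,213),.115,K,E).round(3))
K,E=cal("wrist");st=r.get_state();print(np.round(K,1).tolist(),E.round(3).tolist(),st["tcp_pos"],st["eef_rot"])
E
```

```text
carrier rear corners [[0.426, -0.126, 0.021], [0.415, -0.207, 0.021]] bs [[0.634, -0.183, 0.072], [0.624, -0.245, 0.072]]
board [[0.639, 0.251, 0.027], [0.634, 0.159, 0.027], [0.459, 0.175, 0.027], [0.466, 0.262, 0.027]]
[([318, 216, 6, 7, 29], [320.8, 219.3])] [[ 0.586 -0.008  0.115]]
[[347.5, 0.0, 317.9], [0.0, 347.5, 238.2], [0.0, 0.0, 1.0]] [[-0.425, 0.868, 0.256, 0.218], [0.905, 0.408, 0.121, -0.643], [0.0, 0.284, -0.959, 0.384], [0.0, 0.0, 0.0, 1.0]] [ 0.2873534  -0.61074701  0.22658064] [-1.79998580e+02  1.69138653e-03 -1.54800751e+02]
```

Request:
servo_tool(targets=[{"dx": 1.6,"dy": 3.2,"spin": 0.05},{"dx": 3.2,"dy": 6.4,"spin": 0.1},{"dx": 4.8,"dy": 9.6,"spin": 0.15},{"dx": 6.4,"dy": 12.8,"spin": 0.2},{"dx": 8,"dy": 16,"spin": 0.25},{"dx": 9.6,"dy": 19.2,"spin": 0.3},{"dx": 11.2,"dy": 22.4,"spin": 0.35},{"dx": 12.8,"dy": 25.6,"spin": 0.4},{"dx": 14.4,"dy": 28.8,"spin": 0.45},{"dx": 16,"dy": 32,"spin": 0.5}])

```text
validation failed for argument at $.ta...
```

Request:
servo_tool(targets=[{"dx": 1.6,"dy": 3.2,"dz": -1,"spin": 0.08},{"dx": 3.2,"dy": 6.4,"dz": -2,"spin": 0.16},{"dx": 4.8,"dy": 9.6,"dz": -3,"spin": 0.24},{"dx": 6.4,"dy": 12.8,"dz": -4,"spin": 0.32},{"dx": 8.3,"dy": 16.1,"dz": -4.7,"spin": 0.4},{"dx": 8.3,"dy": 16.1,"dz": -4.7,"spin": 0.4},{"dx": 8.3,"dy": 16.1,"dz": -4.7,"spin": 0.4},{"dx": 8.3,"dy": 16.1,"dz": -4.7,"spin": 0.4},{"dx": 8.3,"dy": 16.1,"dz": -4.7,"spin": 0.4},{"dx": 8.3,"dy": 16.1,"dz": -4.7,"spin": 0.4}])

```text
validation failed for argument at $.ta...
```

```bash
python3 - <<'E'
from h import *
s=r.get_state();print(s["time_s"],s["tcp_pos"],s["eef_rot"],s["joints"])
i,K,E=snap("wrist","w1");np.savez("w1",K=K,E=E)
cv2.imwrite("pics/w1b.png",cv2.resize(i,(800,600),interpolation=3))
E
```

```text
0.6 [ 0.2873534  -0.61074701  0.22658064] [-1.79998580e+02  1.69138653e-03 -1.54800751e+02] [-4.82952601e+01  2.05438558e+01  6.81326078e-01 -1.29537553e-03
 -7.01356285e+01 -1.65050504e+01]
```

View pics/w1b.png

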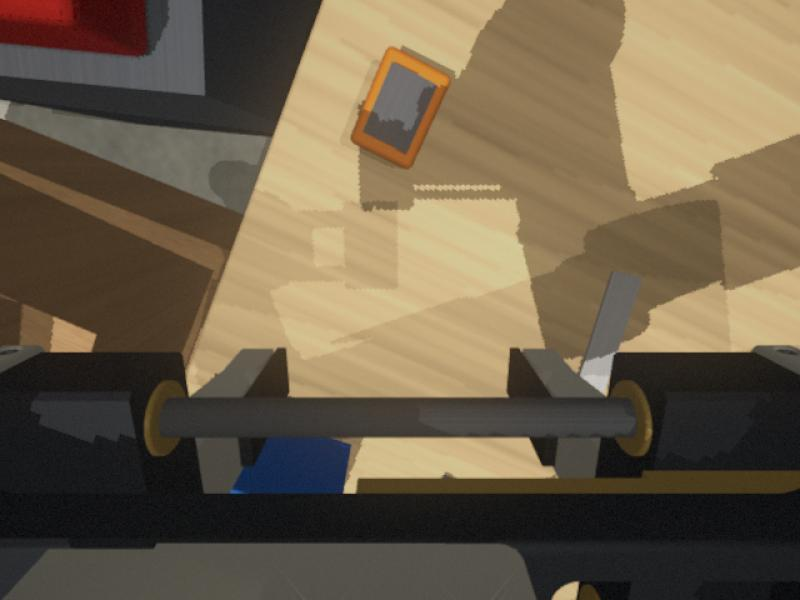

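The picture (3rd) still shows the start pose, because the move was refused. The fingers take up everything below row 350 of 600. I'll give every key in each row.

Request:
servo_tool(targets=[{"dx": 1.6,"dy": 3.2,"dz": 0,"spin": 0.05,"grip": 100},{"dx": 3.2,"dy": 6.4,"dz": 0,"spin": 0.1,"grip": 100},{"dx": 4.8,"dy": 9.6,"dz": 0,"spin": 0.15,"grip": 100},{"dx": 6.4,"dy": 12.8,"dz": 0,"spin": 0.2,"grip": 100},{"dx": 8,"dy": 16,"dz": 0,"spin": 0.25,"grip": 100},{"dx": 9.6,"dy": 19.2,"dz": 0,"spin": 0.3,"grip": 100},{"dx": 11.2,"dy": 22.4,"dz": 0,"spin": 0.35,"grip": 100},{"dx": 12.8,"dy": 25.6,"dz": 0,"spin": 0.4,"grip": 100},{"dx": 14.4,"dy": 28.8,"dz": 0,"spin": 0.45,"grip": 100},{"dx": 16,"dy": 32,"dz": 0,"spin": 0.5,"grip": 100}])

```text
time_s: 1.48
tcp_pos: [0.4479, -0.2891, 0.2269]
eef_rot: [-180.0, 0.0, -126.0]
contact_force: [1.1, -0.5, -0.6]
gripper_width: 0.0876
```

Request:
servo_tool(targets=[{"dx": 1.6,"dy": 3.2,"dz": -1,"spin": 0.08,"grip": 100},{"dx": 3.2,"dy": 6.4,"dz": -2,"spin": 0.16,"grip": 100},{"dx": 4.8,"dy": 9.6,"dz": -3,"spin": 0.24,"grip": 100},{"dx": 6.4,"dy": 12.8,"dz": -4,"spin": 0.32,"grip": 100},{"dx": 8.3,"dy": 16.1,"dz": -4.7,"spin": 0.4,"grip": 100},{"dx": 8.3,"dy": 16.1,"dz": -4.7,"spin": 0.4,"grip": 100},{"dx": 8.3,"dy": 16.1,"dz": -4.7,"spin": 0.4,"grip": 100},{"dx": 8.3,"dy": 16.1,"dz": -4.7,"spin": 0.4,"grip": 100},{"dx": 8.3,"dy": 16.1,"dz": -4.7,"spin": 0.4,"grip": 100},{"dx": 8.3,"dy": 16.1,"dz": -4.7,"spin": 0.4,"grip": 100}])

```text
time_s: 2.32
tcp_pos: [0.53, -0.1307, 0.18]
eef_rot: [-180.0, 0.0, -103.3]
contact_force: [0.6, -0.4, 0.3]
gripper_width: 0.0872
```

```bash
python3 - <<'E'
from h import *
s=r.get_state();print(s["time_s"],s["tcp_pos"],s["eef_rot"],s["joints"])
i,K,E=snap("wrist","w1");np.savez("w1",K=K,E=E)
cv2.imwrite("pics/w1b.png",cv2.resize(i[0:300],(800,375),interpolation=3))
E
```

```text
2.3167 [ 0.53003482 -0.130661    0.17995693] [-1.79970010e+02  7.94120752e-03 -1.03333638e+02] [ 6.72358732e+00  1.05062223e+01 -1.95688464e+01  3.26643923e-03
 -5.98940366e+01 -2.00588654e+01]
```

View pics/w1b.png

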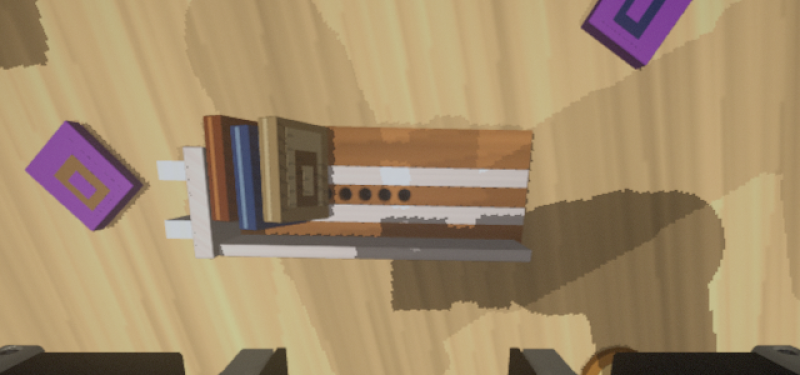

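The wrist view (4th picture, ×1.25) shows the carrier with its backstop at left (200,200), fence along the bottom (row 245) and rear corner at (533,130). The last four holes are at (404,195), (385,194.5), (365,194) and (345,194), and the tan blank's lower edge is near x = 330.

```bash
python3 - <<'E'
from h import *
d=np.load("w1.npz");K,E=d["K"],d["E"];i=cv2.imread("pics/w1.png");g=cv2.cvtColor(i,cv2.COLOR_BGR2GRAY).astype(float)
H=[]
for u,v in [(404,195),(385,194.5),(365,194),(345,194)]:
    u,v=u/1.25,v/1.25;yy,xx=np.mgrid[int(v)-6:int(v)+7,int(u)-7:int(u)+8];p=g[yy,xx];w=np.clip(70-p,0,None);H.append(((xx*w).sum()/w.sum(),(yy*w).sum()/w.sum()))
print(np.round(H,1).tolist())
L=[[-.0285,0,.021],[-.0145,0,.021],[-.0005,0,.021],[.0135,0,.021],[-.115,-.045,.021],[.090,.038,.072]]
uv=np.array(H+[(533/1.25,130/1.25),(212/1.25,257/1.25)])
for n in(4,5,6):
    p,e=fit([.53,-.185,-13],L[:n],uv[:n],K,E);print(p.round(4),e)
print("pred corner,bs, fence rear top, runner lines",(w2p(tf(p,[[-.115,-.045,.021],[.09,.038,.072],[-.11,.03,.064],[-.05,-.019,.024],[-.05,-.007,.024],[-.05,.007,.024],[-.05,.019,.024],[.09,-.028,.072]]),K,E)*1.25).round(0).tolist())
# tan blank rear lower edge
q=p2w(np.array([[330,127],[330,208],[262,118],[266,221]])/1.25,.024,K,E);print(q.round(3).tolist())
c,s=np.cos(np.radians(p[2])),np.sin(np.radians(p[2]));dd=(q[:,:2]-p[:2])@np.array([[c,-s],[s,c]]);print(dd.round(4).tolist())
K,E=cal("top");print(w2p(tf(p,[[-.115,-.045,.021],[-.115,.045,.021],[.09,-.028,.072],[.09,.038,.072]]),K,E).round(0).tolist())
E
```

```text
[[322.9, 155.7], [307.0, 155.2], [291.7, 154.9], [276.2, 154.6]]
[  0.5395  -0.1945 -14.6981] [[0.2, -0.1], [0.3, 0.1], [-0.2, -0.0], [-0.4, -0.0]]
[  0.5394  -0.1946 -14.7504] [[0.3, -0.1], [0.4, 0.1], [-0.1, -0.1], [-0.3, -0.1], [-0.4, 0.1]]
[  0.5395  -0.1946 -14.8232] [[0.2, -0.1], [0.3, 0.0], [-0.2, -0.1], [-0.4, -0.1], [-0.4, 0.2], [0.4, -0.0]]
pred corner,bs, fence rear top, runner lines [[532.0, 130.0], [212.0, 257.0], [531.0, 250.0], [436.0, 167.0], [435.0, 185.0], [434.0, 206.0], [433.0, 223.0], [202.0, 144.0]]
[[0.55, -0.242, 0.024], [0.565, -0.191, 0.024], [0.593, -0.258, 0.024], [0.612, -0.192, 0.024]]
[[0.0227, -0.0433], [0.0237, 0.0105], [0.0682, -0.0478], [0.0697, 0.0208]]
[[405.0, 293.0], [369.0, 284.0], [422.0, 207.0], [395.0, 200.0]]
```

Carrier pose is good: (0.5395, -0.1945, -14.75°), residuals under 0.5 px. Next I close the fingers behind the row, go low, and push along carrier +x.

Request:
servo_tool(squeeze=25, targets=[{"dx": -0.4,"dy": -2,"dz": -2,"spin": -0.025,"grip": 0},{"dx": -0.8,"dy": -4,"dz": -4,"spin": -0.025,"grip": 0},{"dx": -1.2,"dy": -5.8,"dz": -6,"spin": -0.025,"grip": 0},{"dx": -1.2,"dy": -5.8,"dz": -8,"spin": -0.025,"grip": 0},{"dx": -1.2,"dy": -5.8,"dz": -8,"spin": -0.025,"grip": 0},{"dx": -1.2,"dy": -5.8,"dz": -8,"spin": -0.025,"grip": 0},{"dx": -1.2,"dy": -5.8,"dz": -10,"spin": -0.025,"grip": 0},{"dx": -1.2,"dy": -5.8,"dz": -12,"spin": -0.025,"grip": 0},{"dx": -1.2,"dy": -5.8,"dz": -14,"spin": -0.025,"grip": 0},{"dx": -1.2,"dy": -5.8,"dz": -15.2,"spin": -0.025,"grip": 0}])

```text
time_s: 3.2
tcp_pos: [0.519, -0.1875, 0.0278]
eef_rot: [-179.9, 0.0, -104.7]
contact_force: [-1.3, 0.1, -0.5]
gripper_width: 0.0266
```

Request:
servo_tool(targets=[{"dx": 0.24,"dy": -0.06,"dz": 0,"spin": 0,"grip": 0},{"dx": 0.48,"dy": -0.13,"dz": 0,"spin": 0,"grip": 0},{"dx": 0.73,"dy": -0.19,"dz": 0,"spin": 0,"grip": 0},{"dx": 0.97,"dy": -0.25,"dz": 0,"spin": 0,"grip": 0},{"dx": 1.21,"dy": -0.32,"dz": 0,"spin": 0,"grip": 0},{"dx": 1.45,"dy": -0.38,"dz": 0,"spin": 0,"grip": 0},{"dx": 1.69,"dy": -0.45,"dz": 0,"spin": 0,"grip": 0},{"dx": 1.93,"dy": -0.51,"dz": 0,"spin": 0,"grip": 0},{"dx": 2.18,"dy": -0.57,"dz": 0,"spin": 0,"grip": 0},{"dx": 2.42,"dy": -0.64,"dz": 0,"spin": 0,"grip": 0}])

```text
time_s: 4.03
tcp_pos: [0.5428, -0.1942, 0.0276]
eef_rot: [180.0, -0.0, -104.7]
contact_force: [-0.2, 0.1, -0.7]
gripper_width: 0.0003
```

Request:
servo_tool(targets=[{"dx": 0.2,"dy": -0.05,"dz": 0,"spin": 0,"grip": 0},{"dx": 0.4,"dy": -0.1,"dz": 0,"spin": 0,"grip": 0},{"dx": 0.58,"dy": -0.15,"dz": 0,"spin": 0,"grip": 0},{"dx": 0.77,"dy": -0.2,"dz": 0,"spin": 0,"grip": 0},{"dx": 0.97,"dy": -0.26,"dz": 0,"spin": 0,"grip": 0},{"dx": 1.16,"dy": -0.31,"dz": 0,"spin": 0,"grip": 0},{"dx": 1.35,"dy": -0.36,"dz": 0,"spin": 0,"grip": 0},{"dx": 1.55,"dy": -0.41,"dz": 0,"spin": 0,"grip": 0},{"dx": 1.74,"dy": -0.46,"dz": 0,"spin": 0,"grip": 0},{"dx": 1.84,"dy": -0.48,"dz": 0,"spin": 0,"grip": 0}])

```text
time_s: 4.87
tcp_pos: [0.5613, -0.1991, 0.0276]
eef_rot: [-180.0, -0.0, -104.7]
contact_force: [-2.4, 1.1, -0.5]
gripper_width: 0.0007
```

```bash
cat >> h.py <<'E'
C=np.array([.5395,-.1945,-14.75])
def loc(P):
    a=np.radians(C[2]);P=np.atleast_2d(P);d=P[:,:2]-C[:2];c,s=np.cos(a),np.sin(a);return np.c_[c*d[:,0]+s*d[:,1],-s*d[:,0]+c*d[:,1]]
def st():
    s=r.get_state();f=s["contact_force"];print("t",round(float(s["time_s"]),2),"tcp",np.round(s["tcp_pos"],4),"local",loc(s["tcp_pos"]).round(4),"yaw",round(s["eef_rot"][2],2),"F",np.round(f,1),"Flocal",loc(np.r_[C[:2],0]+f).round(1),"w",round(float(s["gripper_width"]),4));return s
E
python3 - <<'E'
from h import *
st()
i,K,E=snap("wrist","w2");np.savez("w2",K=K,E=E);i2,_,_=snap("side","s2")
cv2.imwrite("pics/w2b.png",np.vstack([cv2.resize(i[0:330],(640,330)),cv2.resize(i2[150:240,240:400],(480,270),interpolation=3)[:, :480] if 0 else cv2.copyMakeBorder(cv2.resize(i2[150:240,240:400],(480,270),interpolation=3),0,0,0,160,0)]))
E
```

```text
t 4.87 tcp [ 0.5613 -0.1991  0.0276] local [[0.0223 0.0011]] yaw -104.67 F [-2.4  1.1 -0.5] Flocal [[-2.6  0.5]] w 0.0007
```

View pics/w2b.png

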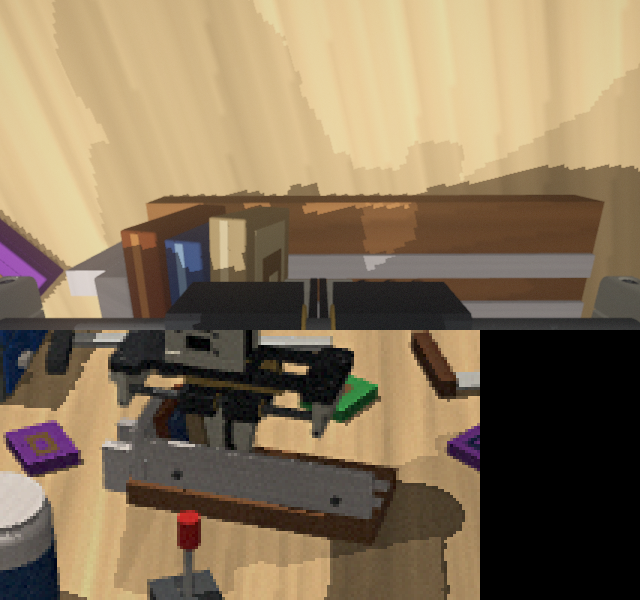

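The 5th picture shows the row still leaning and the fingers in contact, with slim tips. I'll keep pushing in small steps.

Request:
servo_tool(targets=[{"dx": 0.1,"dy": -0.03,"dz": 0,"spin": 0,"grip": 0},{"dx": 0.19,"dy": -0.05,"dz": 0,"spin": 0,"grip": 0},{"dx": 0.29,"dy": -0.08,"dz": 0,"spin": 0,"grip": 0},{"dx": 0.39,"dy": -0.1,"dz": 0,"spin": 0,"grip": 0},{"dx": 0.48,"dy": -0.13,"dz": 0,"spin": 0,"grip": 0},{"dx": 0.58,"dy": -0.15,"dz": 0,"spin": 0,"grip": 0},{"dx": 0.68,"dy": -0.18,"dz": 0,"spin": 0,"grip": 0},{"dx": 0.77,"dy": -0.2,"dz": 0,"spin": 0,"grip": 0},{"dx": 0.87,"dy": -0.23,"dz": 0,"spin": 0,"grip": 0},{"dx": 0.97,"dy": -0.26,"dz": 0,"spin": 0,"grip": 0}])

```text
time_s: 5.8
tcp_pos: [0.5655, -0.2006, 0.0273]
eef_rot: [179.5, -0.0, -104.7]
contact_force: [-21.5, 11.5, 18.0]
gripper_width: -0.0001
```

Request:
servo_tool(targets=[{"dx": 0.05,"dy": -0.01,"dz": 0,"spin": 0,"grip": 0},{"dx": 0.1,"dy": -0.03,"dz": 0,"spin": 0,"grip": 0},{"dx": 0.14,"dy": -0.04,"dz": 0,"spin": 0,"grip": 0},{"dx": 0.19,"dy": -0.05,"dz": 0,"spin": 0,"grip": 0},{"dx": 0.24,"dy": -0.06,"dz": 0,"spin": 0,"grip": 0},{"dx": 0.29,"dy": -0.08,"dz": 0,"spin": 0,"grip": 0},{"dx": 0.29,"dy": -0.08,"dz": 0,"spin": 0,"grip": 0},{"dx": 0.29,"dy": -0.08,"dz": 0,"spin": 0,"grip": 0},{"dx": 0.29,"dy": -0.08,"dz": 0,"spin": 0,"grip": 0},{"dx": 0.29,"dy": -0.08,"dz": 0,"spin": 0,"grip": 0}])

```text
time_s: 6.63
tcp_pos: [0.5655, -0.2007, 0.0273]
eef_rot: [179.2, -0.0, -104.7]
contact_force: [-28.7, 15.0, 23.8]
gripper_width: 0.0006
```

```bash
python3 - <<'E'
from h import *
st()
E
```

```text
t 6.63 tcp [ 0.5655 -0.2007  0.0273] local [[0.0267 0.0006]] yaw -104.74 F [-28.7  15.   23.8] Flocal [[-31.6   7.2]] w 0.0006
```

The push stops at local x = 26.7 mm. With 21 mm thick fingers the row then ends at 47.7 mm, and 48 mm is a tight row of three. I'll back off, lift and look.

Request:
servo_tool(targets=[{"dx": -0.5,"dy": 0.13,"dz": 0,"spin": 0,"grip": 0},{"dx": -1,"dy": 0.26,"dz": 0,"spin": 0,"grip": 0},{"dx": -2,"dy": 0.52,"dz": 0,"spin": 0,"grip": 0},{"dx": -3,"dy": 0.8,"dz": 0,"spin": 0,"grip": 0},{"dx": -4,"dy": 1.04,"dz": 2,"spin": 0,"grip": 10},{"dx": -4,"dy": 1.04,"dz": 6,"spin": 0,"grip": 20},{"dx": -4,"dy": 1.04,"dz": 10,"spin": 0,"grip": 25},{"dx": -4.2,"dy": 3,"dz": 13,"spin": 0,"grip": 25},{"dx": -4.2,"dy": 6,"dz": 15,"spin": 0,"grip": 25},{"dx": -4.2,"dy": 7,"dz": 15,"spin": 0,"grip": 25}])

```text
time_s: 7.47
tcp_pos: [0.534, -0.1307, 0.183]
eef_rot: [-179.5, 0.1, -104.6]
contact_force: [0.8, -0.1, -0.1]
gripper_width: 0.0215
```

```bash
python3 - <<'E'
from h import *
st()
i,K,E=snap("wrist","w3");np.savez("w3",K=K,E=E)
print([(round(d["p"],2),np.round(d["extent"]).tolist()) for d in r.cut_out("blank1","wrist")])
cv2.imwrite("pics/w3b.png",cv2.resize(i[60:260,100:460],(800,444),interpolation=3))
E
```

```text
t 7.47 tcp [ 0.534  -0.1307  0.183 ] local [[-0.0216  0.0603]] yaw -104.64 F [ 0.8 -0.1 -0.1] Flocal [[0.8 0.1]] w 0.0215
[(0.92, [194.0, 99.0, 221.0, 185.0]), (0.87, [173.0, 95.0, 199.0, 176.0]), (0.84, [211.0, 96.0, 251.0, 181.0]), (0.63, [29.0, 98.0, 122.0, 187.0]), (0.59, [467.0, 0.0, 549.0, 47.0]), (0.56, [480.0, 276.0, 532.0, 315.0])]
```

View pics/w3b.png

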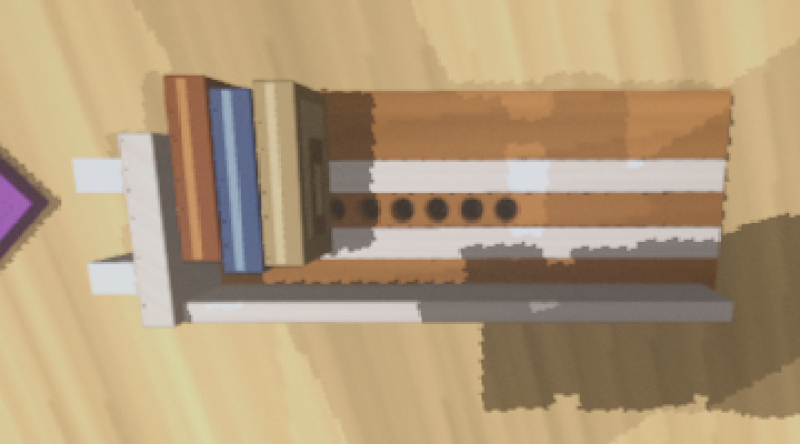

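The 6th picture shows all three blanks upright at the backstop, ends at rows 262 to 272 against the fence edge at row 285, so they still need a side push. Next I look at the board.

Request:
servo_tool(targets=[{"dx": 0.2,"dy": 3,"dz": 0,"spin": 0.02,"grip": 25},{"dx": 0.4,"dy": 6.5,"dz": 0,"spin": 0.04,"grip": 25},{"dx": 0.5,"dy": 10.5,"dz": 0,"spin": 0.06,"grip": 25},{"dx": 0.6,"dy": 14.5,"dz": 0,"spin": 0.08,"grip": 25},{"dx": 0.8,"dy": 18.5,"dz": 0,"spin": 0.1,"grip": 25},{"dx": 1,"dy": 22.5,"dz": 0,"spin": 0.12,"grip": 25},{"dx": 1.2,"dy": 26.5,"dz": 0,"spin": 0.14,"grip": 25},{"dx": 1.4,"dy": 30.5,"dz": 0,"spin": 0.16,"grip": 25},{"dx": 1.6,"dy": 34.5,"dz": 0,"spin": 0.18,"grip": 25},{"dx": 1.6,"dy": 38,"dz": 0,"spin": 0.18,"grip": 25}])

```text
time_s: 8.4
tcp_pos: [0.5474, 0.2493, 0.1763]
eef_rot: [180.0, -0.1, -94.3]
contact_force: [0.1, -0.3, 0.2]
gripper_width: 0.0219
```

Request:
servo_tool(targets=[{"dx": 0,"dy": 2,"dz": 0,"spin": 0,"grip": 25},{"dx": 0,"dy": 2,"dz": 0,"spin": 0,"grip": 25},{"dx": 0,"dy": 2,"dz": 0,"spin": 0,"grip": 25},{"dx": 0,"dy": 2,"dz": 0,"spin": 0,"grip": 25},{"dx": 0,"dy": 2,"dz": 0,"spin": 0,"grip": 25},{"dx": 0,"dy": 2,"dz": 0,"spin": 0,"grip": 25},{"dx": 0,"dy": 2,"dz": 0,"spin": 0,"grip": 25},{"dx": 0,"dy": 2,"dz": 0,"spin": 0,"grip": 25},{"dx": 0,"dy": 2,"dz": 0,"spin": 0,"grip": 25},{"dx": 0,"dy": 2,"dz": 0,"spin": 0,"grip": 25}])

```text
time_s: 9.23
tcp_pos: [0.5477, 0.2674, 0.1777]
eef_rot: [-180.0, 0.0, -94.4]
contact_force: [-0.6, -0.8, 0.5]
gripper_width: 0.0222
```

```bash
python3 - <<'E'
from h import *
st()
i,K,E=snap("wrist","w4");np.savez("w4",K=K,E=E)
for n in("blank4","board"):
  for d in r.cut_out(n,"wrist"):
    m=d["mask"].astype(np.uint8);rc=cv2.minAreaRect(cv2.findNonZero(m));print(n,round(d["p"],2),np.round(d["extent"]).tolist(),np.round(rc[0]),np.round(rc[1]),round(rc[2],1))
cv2.imwrite("pics/w4b.png",cv2.resize(i[0:300],(800,375),interpolation=3))
E
```

```text
t 9.23 tcp [0.5477 0.2674 0.1777] local [[-0.1097  0.4488]] yaw -94.37 F [-0.6 -0.8  0.5] Flocal [[-0.4 -0.9]] w 0.0222
blank4 0.77 [207.0, 138.0, 240.0, 218.0] [226. 175.] [78. 30.] 87.3
blank4 0.74 [264.0, 128.0, 291.0, 206.0] [276. 165.] [78. 23.] 90.0
blank4 0.55 [366.0, 135.0, 392.0, 212.0] [379. 175.] [26. 77.] 3.6
board 0.76 [198.0, 111.0, 412.0, 218.0] [304. 164.] [210. 107.] 0.6
```

View pics/w4b.png

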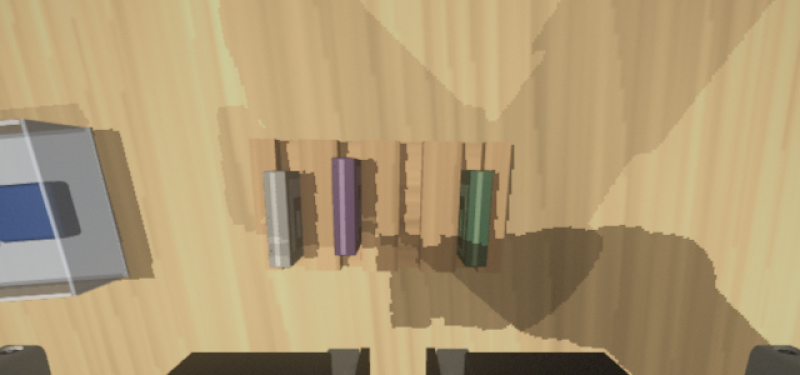

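The 7th picture (×1.25) shows top faces at these pixels:
- **Grey:** (265,171)–(290,266)
- **Purple:** (334,157)–(357,254)
- **Green:** (470,170)–(489,265)

Groove 3 (near (412,200)) is empty.

```bash
python3 - <<'E'
from h import *
d=np.load("w4.npz");K,E=d["K"],d["E"]
B=dict(grey=[(265,171),(284,171),(290,266),(268,267)],purple=[(334,157),(354,157),(358,254),(335,254)],green=[(474,170),(493,170),(487,265),(464,265)])
for n,c in B.items():
    w=p2w(np.array(c)/1.25,.062,K,E)[:,:2];m=w.mean(0);e=(w[2]+w[3]-w[0]-w[1])/2
    print(n,m.round(4),"len",np.linalg.norm(e).round(4),"th",np.linalg.norm((w[1]+w[2]-w[0]-w[3])/2).round(4),"edge dir",np.degrees(np.arctan2(e[1],e[0])).round(1)-90)
w=p2w(np.array([(250,139),(514,144)])/1.25,.027,K,E);print(w,np.degrees(np.arctan2(*(w[0]-w[1])[1::-1])),np.linalg.norm(w[0]-w[1]))
d=np.load("w3.npz");K,E=d["K"],d["E"];k=800/360
a=np.array([[185,262],[225,272],[265,266],[303,264],[166,76],[210,87],[254,81],[295,81],[200,76],[205,262],[250,90],[265,270]])/k+[100,60]
print(loc(p2w(a,.074,K,E)).round(4).tolist())
E
```

```text
grey [0.6191 0.2157] len 0.059 th 0.0128 edge dir -6.200000000000003
purple [0.5757 0.2109] len 0.0589 th 0.0133 edge dir -4.799999999999997
green [0.4931 0.2246] len 0.0586 th 0.0131 edge dir -6.200000000000003
[[0.6385699  0.16419561 0.027     ]
 [0.46260676 0.18089389 0.027     ]] -5.42093386939863 0.17675367423772467
[[0.0824, 0.0153], [0.069, 0.0187], [0.055, 0.0166], [0.0418, 0.0159], [0.082, -0.0441], [0.0682, -0.0408], [0.0538, -0.0426], [0.0405, -0.0426], [0.0711, -0.0441], [0.0755, 0.0153], [0.0553, -0.0399], [0.0551, 0.018]]
```

The tan blank's rear face is at local x = 41, so the row is upright but about 7 mm short of the backstop. The finger backs must taper, being thicker further up. The final push will therefore use the flat finger sides, with the gripper turned 90°. First I fetch the purple blank.

Request:
servo_tool(squeeze=20, targets=[{"dx": 1.2,"dy": -2.8,"dz": -1,"spin": -0.017,"grip": 30},{"dx": 2.65,"dy": -5.65,"dz": -2,"spin": -0.017,"grip": 30},{"dx": 2.65,"dy": -5.65,"dz": -4,"spin": -0.017,"grip": 30},{"dx": 2.65,"dy": -5.65,"dz": -6,"spin": -0.017,"grip": 30},{"dx": 2.65,"dy": -5.65,"dz": -8,"spin": -0.017,"grip": 30},{"dx": 2.65,"dy": -5.65,"dz": -10,"spin": -0.017,"grip": 30},{"dx": 2.65,"dy": -5.65,"dz": -11.5,"spin": -0.017,"grip": 30},{"dx": 2.65,"dy": -5.65,"dz": -13,"spin": -0.017,"grip": 30},{"dx": 2.65,"dy": -5.65,"dz": -14.3,"spin": -0.017,"grip": 30},{"dx": 2.65,"dy": -5.65,"dz": -14.3,"spin": -0.017,"grip": 30}])

```text
time_s: 10.22
tcp_pos: [0.5725, 0.2102, 0.0318]
eef_rot: [179.8, -0.2, -95.4]
contact_force: [-0.3, -0.0, -0.4]
gripper_width: 0.0264
```

Request:
servo_tool(targets=[{"dx": 0,"dy": 0,"dz": 0,"spin": 0,"grip": 0},{"dx": 0,"dy": 0,"dz": 0,"spin": 0,"grip": 0},{"dx": 0,"dy": 0,"dz": 0,"spin": 0,"grip": 0},{"dx": 0,"dy": 0,"dz": 0,"spin": 0,"grip": 0},{"dx": 0,"dy": 0,"dz": 0,"spin": 0,"grip": 0},{"dx": 0,"dy": 0,"dz": 0.5,"spin": 0,"grip": 0},{"dx": 0,"dy": 0,"dz": 1,"spin": 0,"grip": 0},{"dx": 0,"dy": 0,"dz": 1.5,"spin": 0,"grip": 0},{"dx": 0,"dy": 0,"dz": 3,"spin": 0,"grip": 0},{"dx": 0,"dy": 0,"dz": 6,"spin": 0,"grip": 0}])

```text
time_s: 11.05
tcp_pos: [0.5712, 0.2096, 0.0921]
eef_rot: [179.6, -0.2, -95.4]
contact_force: [1.3, -0.2, -1.3]
gripper_width: 0.0136
```

```bash
python3 - <<'E'
from h import *
st()
i,K,E=snap("wrist","w5");np.savez("w5",K=K,E=E);i2,_,_=snap("side","s5")
cv2.imwrite("pics/w5b.png",np.hstack([cv2.resize(i[100:480,170:490],(400,475)),cv2.resize(i2[200:350,230:380],(400,475),interpolation=3)]))
E
```

```text
t 11.05 tcp [0.5712 0.2096 0.0921] local [[-0.0723  0.3988]] yaw -95.39 F [ 1.3 -0.2 -1.3] Flocal [[1.3 0.1]] w 0.0136
```

View pics/w5b.png

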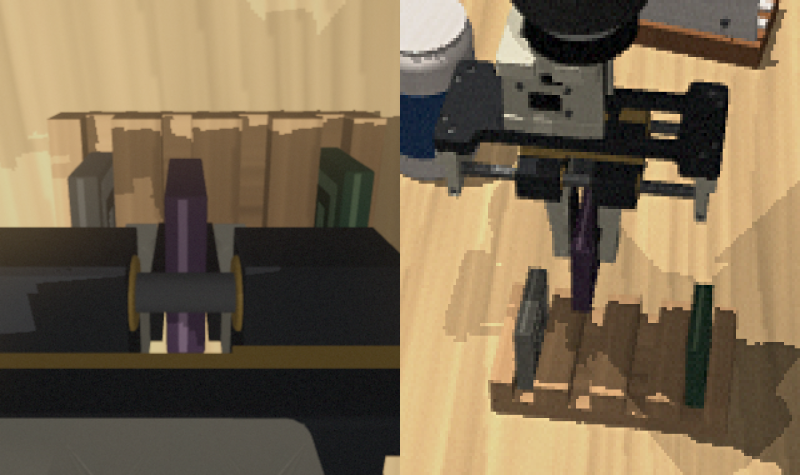

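The 8th picture shows the purple blank held upright (width 13.6 mm), grey and green still in the board, and it confirms the taper on the finger backs. I now carry it over the carrier.

Request:
servo_tool(targets=[{"dx": 0,"dy": 0,"dz": 3,"spin": 0,"grip": 0},{"dx": 0,"dy": -1,"dz": 6,"spin": 0,"grip": 0},{"dx": -0.2,"dy": -3.5,"dz": 8,"spin": 0,"grip": 0},{"dx": -0.4,"dy": -7,"dz": 8,"spin": -0.02,"grip": 0},{"dx": -0.6,"dy": -10.5,"dz": 8,"spin": -0.04,"grip": 0},{"dx": -0.9,"dy": -14,"dz": 8,"spin": -0.06,"grip": 0},{"dx": -1.2,"dy": -17.5,"dz": 8,"spin": -0.08,"grip": 0},{"dx": -1.5,"dy": -21,"dz": 8,"spin": -0.1,"grip": 0},{"dx": -1.8,"dy": -24.5,"dz": 8,"spin": -0.12,"grip": 0},{"dx": -2.1,"dy": -28,"dz": 8,"spin": -0.14,"grip": 0}])

```text
time_s: 11.98
tcp_pos: [0.5518, -0.0703, 0.1748]
eef_rot: [180.0, 0.0, -103.4]
contact_force: [0.7, -0.5, -1.3]
gripper_width: 0.0139
```

Request:
servo_tool(targets=[{"dx": -0.2,"dy": -3,"dz": 0,"spin": -0.02,"grip": 0},{"dx": -0.5,"dy": -6,"dz": 0,"spin": -0.024,"grip": 0},{"dx": -0.7,"dy": -9,"dz": -1,"spin": -0.024,"grip": 0},{"dx": -0.8,"dy": -11,"dz": -2.5,"spin": -0.024,"grip": 0},{"dx": -0.8,"dy": -12.5,"dz": -4,"spin": -0.024,"grip": 0},{"dx": -0.8,"dy": -12.9,"dz": -5.5,"spin": -0.024,"grip": 0},{"dx": -0.8,"dy": -12.9,"dz": -6,"spin": -0.024,"grip": 0},{"dx": -0.8,"dy": -12.9,"dz": -6,"spin": -0.024,"grip": 0},{"dx": -0.8,"dy": -12.9,"dz": -6,"spin": -0.024,"grip": 0},{"dx": -0.8,"dy": -12.9,"dz": -6,"spin": -0.024,"grip": 0}])

```text
time_s: 12.82
tcp_pos: [0.5457, -0.1973, 0.1156]
eef_rot: [-179.9, 0.0, -104.7]
contact_force: [0.2, -0.1, 0.2]
gripper_width: 0.0138
```

```bash
python3 - <<'E'
from h import *
s=st();t=tf(C,[[.005,-.003,.0455]])[0];print("need cm",((t-s["tcp_pos"])*100).round(2),"spin",np.radians(-104.75-s["eef_rot"][2]).round(3))
E
```

```text
t 12.82 tcp [ 0.5457 -0.1973  0.1156] local [[ 0.0067 -0.0011]] yaw -104.67 F [ 0.2 -0.1  0.2] Flocal [[ 0.2 -0. ]] w 0.0138
need cm [-0.21 -0.14 -7.01] spin -0.001
```

Request:
servo_tool(targets=[{"dx": -0.2,"dy": -0.14,"dz": -1,"spin": 0,"grip": 0},{"dx": -0.2,"dy": -0.14,"dz": -2.5,"spin": 0,"grip": 0},{"dx": -0.2,"dy": -0.14,"dz": -4,"spin": 0,"grip": 0},{"dx": -0.2,"dy": -0.14,"dz": -5,"spin": 0,"grip": 0},{"dx": -0.2,"dy": -0.14,"dz": -6,"spin": 0,"grip": 0},{"dx": -0.2,"dy": -0.14,"dz": -6.4,"spin": 0,"grip": 0},{"dx": -0.2,"dy": -0.14,"dz": -6.7,"spin": 0,"grip": 0},{"dx": -0.2,"dy": -0.14,"dz": -6.9,"spin": 0,"grip": 0},{"dx": -0.2,"dy": -0.14,"dz": -7,"spin": 0,"grip": 0},{"dx": -0.2,"dy": -0.14,"dz": -7,"spin": 0,"grip": 0}])

```text
time_s: 13.65
tcp_pos: [0.5432, -0.1993, 0.0467]
eef_rot: [-180.0, -0.0, -104.7]
contact_force: [-6.7, 2.6, 15.0]
gripper_width: 0.0136
```

```bash
python3 - <<'E'
from h import *
s=st()
E
```

```text
t 13.65 tcp [ 0.5432 -0.1993  0.0467] local [[ 0.0048 -0.0037]] yaw -104.68 F [-6.7  2.6 15. ] Flocal [[-7.1  0.8]] w 0.0136
```

Request:
servo_tool(targets=[{"dx": 0,"dy": 0,"dz": 0.1,"spin": 0,"grip": 10},{"dx": 0,"dy": 0,"dz": 0.1,"spin": 0,"grip": 26},{"dx": 0,"dy": 0,"dz": 0.1,"spin": 0,"grip": 26},{"dx": 0,"dy": 0,"dz": 0.1,"spin": 0,"grip": 26},{"dx": 0,"dy": 0,"dz": 0.1,"spin": 0,"grip": 26},{"dx": 0,"dy": 0,"dz": 1,"spin": 0,"grip": 26},{"dx": 0,"dy": 0,"dz": 2.5,"spin": 0,"grip": 26},{"dx": 0,"dy": 0,"dz": 5,"spin": 0,"grip": 26},{"dx": 0,"dy": 0,"dz": 8,"spin": 0,"grip": 26},{"dx": 0,"dy": 0,"dz": 10,"spin": 0,"grip": 26}])

```text
time_s: 14.48
tcp_pos: [0.5438, -0.1996, 0.1476]
eef_rot: [-179.9, -0.0, -104.7]
contact_force: [1.3, -0.6, 0.7]
gripper_width: 0.0226
```

Request:
servo_tool(targets=[{"dx": -0.3,"dy": 2,"dz": 1,"spin": 0,"grip": 26},{"dx": -0.6,"dy": 4,"dz": 2,"spin": 0,"grip": 26},{"dx": -1,"dy": 7,"dz": 3,"spin": 0,"grip": 26},{"dx": -1,"dy": 7,"dz": 3,"spin": 0,"grip": 26},{"dx": -1,"dy": 7,"dz": 3,"spin": 0,"grip": 26},{"dx": -1,"dy": 7,"dz": 3,"spin": 0,"grip": 26},{"dx": -1,"dy": 7,"dz": 3,"spin": 0,"grip": 26},{"dx": -1,"dy": 7,"dz": 3,"spin": 0,"grip": 26},{"dx": -1,"dy": 7,"dz": 3,"spin": 0,"grip": 26},{"dx": -1,"dy": 7,"dz": 3,"spin": 0,"grip": 26}])

```text
time_s: 15.32
tcp_pos: [0.5329, -0.1298, 0.1741]
eef_rot: [180.0, -0.0, -104.8]
contact_force: [-0.2, 0.2, -0.3]
gripper_width: 0.023
```

```bash
python3 - <<'E'
from h import *
s=st()
i,K,E=snap("wrist","w6");np.savez("w6",K=K,E=E)
cv2.imwrite("pics/w6b.png",cv2.resize(i[60:260,100:460],(800,444),interpolation=3))
E
```

```text
t 15.32 tcp [ 0.5329 -0.1298  0.1741] local [[-0.0228  0.0609]] yaw -104.77 F [-0.2  0.2 -0.3] Flocal [[-0.2  0.2]] w 0.023
```

View pics/w6b.png

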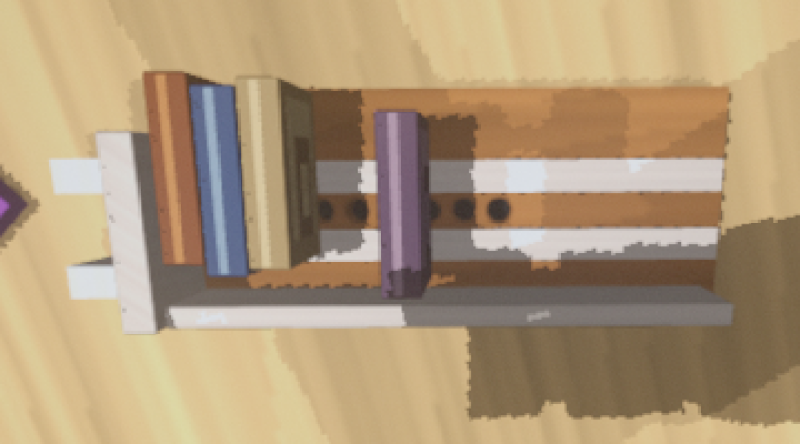

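The 9th picture shows purple upright in the carrier at about local x = 5, its end (row 298) close to the fence edge at row 305. I'll place the other two behind it with gaps and push everything together at the end. Next is grey.

Request:
servo_tool(targets=[{"dx": 0.2,"dy": 3,"dz": 0,"spin": 0.02,"grip": 30},{"dx": 0.4,"dy": 6.5,"dz": 0,"spin": 0.04,"grip": 30},{"dx": 0.5,"dy": 10.5,"dz": 0,"spin": 0.06,"grip": 30},{"dx": 0.6,"dy": 14.5,"dz": 0,"spin": 0.08,"grip": 30},{"dx": 0.8,"dy": 18.5,"dz": 0,"spin": 0.1,"grip": 30},{"dx": 1,"dy": 22.5,"dz": 0,"spin": 0.12,"grip": 30},{"dx": 1.2,"dy": 26.5,"dz": 0,"spin": 0.14,"grip": 30},{"dx": 1.4,"dy": 30.5,"dz": 0,"spin": 0.16,"grip": 30},{"dx": 1.5,"dy": 34.5,"dz": 0.4,"spin": 0.18,"grip": 30},{"dx": 1.5,"dy": 38,"dz": 0.4,"spin": 0.18,"grip": 30}])

```text
time_s: 16.2
tcp_pos: [0.5483, 0.2532, 0.179]
eef_rot: [-180.0, 0.0, -94.3]
contact_force: [1.2, -0.5, 2.0]
gripper_width: 0.0264
```

Request:
servo_tool(targets=[{"dx": 0,"dy": 1.7,"dz": 0,"spin": 0,"grip": 30},{"dx": 0,"dy": 1.7,"dz": 0,"spin": 0,"grip": 30},{"dx": 0,"dy": 1.7,"dz": 0,"spin": 0,"grip": 30},{"dx": 0,"dy": 1.7,"dz": 0,"spin": 0,"grip": 30},{"dx": 0,"dy": 1.7,"dz": 0,"spin": 0,"grip": 30},{"dx": 0,"dy": 1.7,"dz": 0,"spin": 0,"grip": 30},{"dx": 0,"dy": 1.7,"dz": 0,"spin": 0,"grip": 30},{"dx": 0,"dy": 1.7,"dz": 0,"spin": 0,"grip": 30},{"dx": 0,"dy": 1.7,"dz": 0,"spin": 0,"grip": 30},{"dx": 0,"dy": 1.7,"dz": 0,"spin": 0,"grip": 30}])

```text
time_s: 17.03
tcp_pos: [0.5481, 0.2675, 0.1787]
eef_rot: [-180.0, 0.0, -94.4]
contact_force: [0.2, -0.1, 0.7]
gripper_width: 0.0264
```

```bash
cat >> h.py <<'E'
def shift(a,b,box):
    "registered pixel shift of a patch from picture a to picture b (template match)"
    x0,y0,x1,y1=box;m=cv2.matchTemplate(b,a[y0:y1,x0:x1],cv2.TM_CCOEFF_NORMED);_,v,_,l=cv2.minMaxLoc(m);return l[0]-x0,l[1]-y0,round(v,2)
E
python3 - <<'E'
from h import *
s=st()
i,K,E=snap("wrist","w7");np.savez("w7",K=K,E=E);a=cv2.imread("pics/w4.png")
for n in("blank4","board"):
  for d in r.cut_out(n,"wrist"):print(n,round(d["p"],2),np.round(d["extent"]).tolist())
print("grey,green shift px",shift(a,i,(205,130,242,222)),shift(a,i,(362,128,396,218)))
o=np.load("w4.npz")
for n,p in(("grey",[.6191,.2157,.062]),("green",[.4931,.2246,.062])):print(n,"exp shift if static",(w2p([p],K,E)-w2p([p],o["K"],o["E"])).round(1))
E
```

```text
t 17.03 tcp [0.5481 0.2675 0.1787] local [[-0.1093  0.449 ]] yaw -94.43 F [ 0.2 -0.1  0.7] Flocal [[ 0.3 -0.1]] w 0.0264
blank4 0.9 [369.0, 133.0, 394.0, 215.0]
board 0.63 [201.0, 110.0, 412.0, 222.0]
board 0.22 [368.0, 134.0, 395.0, 213.0]
grey,green shift px (3, 0, 0.98) (2, 0, 0.98)
grey exp shift if static [[ 0.9 -0.2]]
green exp shift if static [[ 0.3 -0.3]]
```

The board has shifted about 1.5 mm in -x. Updated positions are grey ≈ (0.618, 0.2157) and green ≈ (0.4916, 0.2246).

Request:
servo_tool(squeeze=20, targets=[{"dx": 2.5,"dy": -2,"dz": -1,"spin": -0.017,"grip": 30},{"dx": 5,"dy": -4,"dz": -2,"spin": -0.017,"grip": 30},{"dx": 6.95,"dy": -5.2,"dz": -4,"spin": -0.017,"grip": 30},{"dx": 6.95,"dy": -5.2,"dz": -6,"spin": -0.017,"grip": 30},{"dx": 6.95,"dy": -5.2,"dz": -8,"spin": -0.017,"grip": 30},{"dx": 6.95,"dy": -5.2,"dz": -10,"spin": -0.017,"grip": 30},{"dx": 6.95,"dy": -5.2,"dz": -11.5,"spin": -0.017,"grip": 30},{"dx": 6.95,"dy": -5.2,"dz": -13,"spin": -0.017,"grip": 30},{"dx": 6.95,"dy": -5.2,"dz": -14.3,"spin": -0.017,"grip": 30},{"dx": 6.95,"dy": -5.2,"dz": -14.3,"spin": -0.017,"grip": 30}])

```text
time_s: 18.02
tcp_pos: [0.6159, 0.2148, 0.0325]
eef_rot: [179.8, -0.2, -95.4]
contact_force: [-0.5, -0.1, -0.6]
gripper_width: 0.0261
```

Request:
servo_tool(targets=[{"dx": 0,"dy": 0,"dz": 0,"spin": 0,"grip": 0},{"dx": 0,"dy": 0,"dz": 0,"spin": 0,"grip": 0},{"dx": 0,"dy": 0,"dz": 0,"spin": 0,"grip": 0},{"dx": 0,"dy": 0,"dz": 0,"spin": 0,"grip": 0},{"dx": 0,"dy": 0,"dz": 0,"spin": 0,"grip": 0},{"dx": 0,"dy": 0,"dz": 0.5,"spin": 0,"grip": 0},{"dx": 0,"dy": 0,"dz": 1,"spin": 0,"grip": 0},{"dx": 0,"dy": 0,"dz": 1.5,"spin": 0,"grip": 0},{"dx": 0,"dy": 0,"dz": 3,"spin": 0,"grip": 0},{"dx": 0,"dy": 0,"dz": 6,"spin": 0,"grip": 0}])

```text
time_s: 18.85
tcp_pos: [0.6154, 0.2146, 0.0931]
eef_rot: [179.7, -0.2, -95.4]
contact_force: [-0.2, 0.6, -1.5]
gripper_width: 0.0135
```

Request:
servo_tool(targets=[{"dx": 0,"dy": 0,"dz": 3,"spin": 0,"grip": 0},{"dx": -0.3,"dy": -1,"dz": 6,"spin": 0,"grip": 0},{"dx": -1,"dy": -3.5,"dz": 8,"spin": 0,"grip": 0},{"dx": -2,"dy": -7,"dz": 8,"spin": -0.02,"grip": 0},{"dx": -3,"dy": -10.5,"dz": 8,"spin": -0.04,"grip": 0},{"dx": -4.2,"dy": -14,"dz": 8,"spin": -0.06,"grip": 0},{"dx": -5.4,"dy": -17.5,"dz": 8,"spin": -0.08,"grip": 0},{"dx": -6.6,"dy": -21,"dz": 8,"spin": -0.1,"grip": 0},{"dx": -7.8,"dy": -24.5,"dz": 8,"spin": -0.12,"grip": 0},{"dx": -9,"dy": -28,"dz": 8,"spin": -0.14,"grip": 0}])

```text
time_s: 19.68
tcp_pos: [0.5266, -0.0657, 0.1763]
eef_rot: [-180.0, 0.0, -103.4]
contact_force: [0.3, -1.7, -1.0]
gripper_width: 0.0141
```

```bash
python3 - <<'E'
from h import *
s=st();t=tf(C,[[-.033,-.003,.1155]])[0];print("need cm",((t-s["tcp_pos"])*100).round(2),"spin",np.radians(-104.75-s["eef_rot"][2]).round(3))
E
```

```text
t 19.68 tcp [ 0.5266 -0.0657  0.1763] local [[-0.0452  0.1213]] yaw -103.45 F [ 0.3 -1.7 -1. ] Flocal [[ 0.7 -1.6]] w 0.0141
need cm [ -1.98 -12.33  -6.08] spin -0.023
```

Request:
servo_tool(targets=[{"dx": -0.5,"dy": -3,"dz": 0,"spin": -0.02,"grip": 0},{"dx": -1,"dy": -6,"dz": 0,"spin": -0.023,"grip": 0},{"dx": -1.5,"dy": -9,"dz": -1,"spin": -0.023,"grip": 0},{"dx": -2,"dy": -11,"dz": -2.5,"spin": -0.023,"grip": 0},{"dx": -2,"dy": -12.3,"dz": -4,"spin": -0.023,"grip": 0},{"dx": -2,"dy": -12.3,"dz": -5.5,"spin": -0.023,"grip": 0},{"dx": -2,"dy": -12.3,"dz": -6,"spin": -0.023,"grip": 0},{"dx": -2,"dy": -12.3,"dz": -6,"spin": -0.023,"grip": 0},{"dx": -2,"dy": -12.3,"dz": -6,"spin": -0.023,"grip": 0},{"dx": -2,"dy": -12.3,"dz": -6,"spin": -0.023,"grip": 0}])

```text
time_s: 20.52
tcp_pos: [0.5084, -0.1869, 0.1167]
eef_rot: [-179.9, 0.0, -104.7]
contact_force: [0.9, -1.0, 0.2]
gripper_width: 0.0138
```

```bash
python3 - <<'E'
from h import *
s=st();t=tf(C,[[-.033,-.003,.047]])[0];print("need cm",((t-s["tcp_pos"])*100).round(2),"spin",np.radians(-104.75-s["eef_rot"][2]).round(3))
E
```

```text
t 20.52 tcp [ 0.5084 -0.1869  0.1167] local [[-0.032  -0.0006]] yaw -104.67 F [ 0.9 -1.   0.2] Flocal [[ 1.2 -0.7]] w 0.0138
need cm [-0.16 -0.21 -6.97] spin -0.001
```

Request:
servo_tool(targets=[{"dx": -0.16,"dy": -0.2,"dz": -1,"spin": 0,"grip": 0},{"dx": -0.16,"dy": -0.2,"dz": -2.5,"spin": 0,"grip": 0},{"dx": -0.16,"dy": -0.2,"dz": -4,"spin": 0,"grip": 0},{"dx": -0.16,"dy": -0.2,"dz": -5,"spin": 0,"grip": 0},{"dx": -0.16,"dy": -0.2,"dz": -6,"spin": 0,"grip": 0},{"dx": -0.16,"dy": -0.2,"dz": -6.4,"spin": 0,"grip": 0},{"dx": -0.16,"dy": -0.2,"dz": -6.7,"spin": 0,"grip": 0},{"dx": -0.16,"dy": -0.2,"dz": -6.9,"spin": 0,"grip": 0},{"dx": -0.16,"dy": -0.2,"dz": -7,"spin": 0,"grip": 0},{"dx": -0.16,"dy": -0.2,"dz": -7,"spin": 0,"grip": 0}])

```text
time_s: 21.35
tcp_pos: [0.5058, -0.1894, 0.048]
eef_rot: [-180.0, -0.0, -104.7]
contact_force: [-9.1, 3.1, 21.4]
gripper_width: 0.0138
```

Request:
servo_tool(targets=[{"dx": 0,"dy": 0,"dz": 0,"spin": 0,"grip": 10},{"dx": 0,"dy": 0,"dz": 0,"spin": 0,"grip": 26},{"dx": 0,"dy": 0,"dz": 0,"spin": 0,"grip": 26},{"dx": 0,"dy": 0,"dz": 0,"spin": 0,"grip": 26},{"dx": 0,"dy": 0,"dz": 0,"spin": 0,"grip": 26},{"dx": 0,"dy": 0,"dz": 1,"spin": 0,"grip": 26},{"dx": 0,"dy": 0,"dz": 2.5,"spin": 0,"grip": 26},{"dx": 0,"dy": 0,"dz": 5,"spin": 0,"grip": 26},{"dx": 0,"dy": 0,"dz": 8,"spin": 0,"grip": 26},{"dx": 0,"dy": 0,"dz": 10,"spin": 0,"grip": 26}])

```text
time_s: 22.18
tcp_pos: [0.5067, -0.1895, 0.1486]
eef_rot: [-179.9, -0.0, -104.7]
contact_force: [0.7, 0.3, 1.0]
gripper_width: 0.023
```

Request:
servo_tool(targets=[{"dx": 0.2,"dy": 2,"dz": 1,"spin": 0,"grip": 26},{"dx": 1,"dy": 4,"dz": 2,"spin": 0,"grip": 26},{"dx": 2.5,"dy": 6,"dz": 3,"spin": 0,"grip": 26},{"dx": 2.5,"dy": 6,"dz": 3,"spin": 0,"grip": 26},{"dx": 2.5,"dy": 6,"dz": 3,"spin": 0,"grip": 26},{"dx": 2.5,"dy": 6,"dz": 3,"spin": 0,"grip": 26},{"dx": 2.5,"dy": 6,"dz": 3,"spin": 0,"grip": 26},{"dx": 2.5,"dy": 6,"dz": 3,"spin": 0,"grip": 26},{"dx": 2.5,"dy": 6,"dz": 3,"spin": 0,"grip": 26},{"dx": 2.5,"dy": 6,"dz": 3,"spin": 0,"grip": 26}])

```text
time_s: 23.02
tcp_pos: [0.5306, -0.1297, 0.1753]
eef_rot: [180.0, -0.0, -104.8]
contact_force: [-0.2, 0.2, -0.9]
gripper_width: 0.0225
```

```bash
python3 - <<'E'
from h import *
s=st()
i,K,E=snap("wrist","w8");np.savez("w8",K=K,E=E)
for d in r.cut_out("blank4","wrist"):print(round(d["p"],2),np.round(d["extent"]).tolist())
print("model top of upright at -33,-2:",w2p(tf(C,[[-.040,-.032,.074],[-.026,.028,.074],[-.040,-.032,.024]]),K,E).round(0).tolist())
E
```

```text
t 23.02 tcp [ 0.5306 -0.1297  0.1753] local [[-0.0251  0.0604]] yaw -104.76 F [-0.2  0.2 -0.9] Flocal [[-0.3  0.1]] w 0.0225
0.92 [162.0, 95.0, 191.0, 182.0]
0.9 [263.0, 112.0, 294.0, 196.0]
0.71 [13.0, 99.0, 112.0, 192.0]
0.69 [183.0, 98.0, 211.0, 185.0]
0.63 [463.0, 0.0, 544.0, 46.0]
0.57 [203.0, 98.0, 241.0, 182.0]
0.57 [318.0, 110.0, 343.0, 196.0]
model top of upright at -33,-2: [[339.0, 112.0], [319.0, 197.0], [335.0, 116.0]]
```

Grey stands where the model says it should. Back to the board for green.

Request:
servo_tool(targets=[{"dx": 0.2,"dy": 3,"dz": 0,"spin": 0.02,"grip": 30},{"dx": 0.4,"dy": 6.5,"dz": 0,"spin": 0.04,"grip": 30},{"dx": 0.5,"dy": 10.5,"dz": 0,"spin": 0.06,"grip": 30},{"dx": 0.6,"dy": 14.5,"dz": 0,"spin": 0.08,"grip": 30},{"dx": 0.8,"dy": 18.5,"dz": 0,"spin": 0.1,"grip": 30},{"dx": 1,"dy": 22.5,"dz": 0,"spin": 0.12,"grip": 30},{"dx": 1.2,"dy": 26.5,"dz": 0,"spin": 0.14,"grip": 30},{"dx": 1.4,"dy": 30.5,"dz": 0,"spin": 0.16,"grip": 30},{"dx": 1.75,"dy": 34.5,"dz": 0.3,"spin": 0.18,"grip": 30},{"dx": 1.75,"dy": 38,"dz": 0.3,"spin": 0.18,"grip": 30}])

```text
time_s: 23.95
tcp_pos: [0.5488, 0.2533, 0.179]
eef_rot: [-179.9, 0.0, -94.3]
contact_force: [1.4, 0.2, 0.7]
gripper_width: 0.0263
```

Request:
servo_tool(targets=[{"dx": 0,"dy": 1.7,"dz": 0,"spin": 0,"grip": 30},{"dx": 0,"dy": 1.7,"dz": 0,"spin": 0,"grip": 30},{"dx": 0,"dy": 1.7,"dz": 0,"spin": 0,"grip": 30},{"dx": 0,"dy": 1.7,"dz": 0,"spin": 0,"grip": 30},{"dx": 0,"dy": 1.7,"dz": 0,"spin": 0,"grip": 30},{"dx": 0,"dy": 1.7,"dz": 0,"spin": 0,"grip": 30},{"dx": 0,"dy": 1.7,"dz": 0,"spin": 0,"grip": 30},{"dx": 0,"dy": 1.7,"dz": 0,"spin": 0,"grip": 30},{"dx": 0,"dy": 1.7,"dz": 0,"spin": 0,"grip": 30},{"dx": 0,"dy": 1.7,"dz": 0,"spin": 0,"grip": 30}])

```text
time_s: 24.78
tcp_pos: [0.5485, 0.2675, 0.1787]
eef_rot: [-180.0, 0.0, -94.4]
contact_force: [0.7, -0.2, 0.5]
gripper_width: 0.0264
```

```bash
python3 - <<'E'
from h import *
s=st()
i,K,E=snap("wrist","w9");np.savez("w9",K=K,E=E);a=cv2.imread("pics/w4.png")
for d in r.cut_out("blank4","wrist"):print(round(d["p"],2),np.round(d["extent"]).tolist())
print("green shift px",shift(a,i,(362,128,396,218)))
o=np.load("w4.npz");p=[.4931,.2246,.062];print("exp shift if static",(w2p([p],K,E)-w2p([p],o["K"],o["E"])).round(1))
E
```

```text
t 24.78 tcp [0.5485 0.2675 0.1787] local [[-0.1089  0.4491]] yaw -94.43 F [ 0.7 -0.2  0.5] Flocal [[ 0.8 -0.1]] w 0.0264
0.85 [369.0, 133.0, 395.0, 217.0]
0.34 [283.0, 352.0, 362.0, 383.0]
green shift px (2, 0, 0.96)
exp shift if static [[ 0.9 -0.4]]
```

Request:
servo_tool(squeeze=20, targets=[{"dx": -2.5,"dy": -2,"dz": -1,"spin": -0.017,"grip": 30},{"dx": -5,"dy": -4,"dz": -2,"spin": -0.017,"grip": 30},{"dx": -5.55,"dy": -4.3,"dz": -4,"spin": -0.017,"grip": 30},{"dx": -5.55,"dy": -4.3,"dz": -6,"spin": -0.017,"grip": 30},{"dx": -5.55,"dy": -4.3,"dz": -8,"spin": -0.017,"grip": 30},{"dx": -5.55,"dy": -4.3,"dz": -10,"spin": -0.017,"grip": 30},{"dx": -5.55,"dy": -4.3,"dz": -11.5,"spin": -0.017,"grip": 30},{"dx": -5.55,"dy": -4.3,"dz": -13,"spin": -0.017,"grip": 30},{"dx": -5.55,"dy": -4.3,"dz": -14.3,"spin": -0.017,"grip": 30},{"dx": -5.55,"dy": -4.3,"dz": -14.3,"spin": -0.017,"grip": 30}])

```text
time_s: 25.72
tcp_pos: [0.4916, 0.2237, 0.0332]
eef_rot: [179.8, -0.2, -95.4]
contact_force: [-0.1, -0.6, 0.9]
gripper_width: 0.0265
```

Request:
servo_tool(targets=[{"dx": 0,"dy": 0,"dz": 0,"spin": 0,"grip": 0},{"dx": 0,"dy": 0,"dz": 0,"spin": 0,"grip": 0},{"dx": 0,"dy": 0,"dz": 0,"spin": 0,"grip": 0},{"dx": 0,"dy": 0,"dz": 0,"spin": 0,"grip": 0},{"dx": 0,"dy": 0,"dz": 0,"spin": 0,"grip": 0},{"dx": 0,"dy": 0,"dz": 0.5,"spin": 0,"grip": 0},{"dx": 0,"dy": 0,"dz": 1,"spin": 0,"grip": 0},{"dx": 0,"dy": 0,"dz": 1.5,"spin": 0,"grip": 0},{"dx": 0,"dy": 0,"dz": 3,"spin": 0,"grip": 0},{"dx": 0,"dy": 0,"dz": 6,"spin": 0,"grip": 0}])

```text
time_s: 26.55
tcp_pos: [0.4911, 0.2233, 0.0938]
eef_rot: [179.8, -0.2, -95.4]
contact_force: [0.4, 0.1, -0.9]
gripper_width: 0.0141
```

Request:
servo_tool(targets=[{"dx": 0,"dy": 0,"dz": 3,"spin": 0,"grip": 0},{"dx": -0.1,"dy": -1,"dz": 6,"spin": 0,"grip": 0},{"dx": -0.2,"dy": -3.5,"dz": 8,"spin": 0,"grip": 0},{"dx": -0.4,"dy": -7,"dz": 8,"spin": -0.02,"grip": 0},{"dx": -0.6,"dy": -10.5,"dz": 8,"spin": -0.04,"grip": 0},{"dx": -0.8,"dy": -14,"dz": 8,"spin": -0.06,"grip": 0},{"dx": -1,"dy": -17.5,"dz": 8,"spin": -0.08,"grip": 0},{"dx": -1.2,"dy": -21,"dz": 8,"spin": -0.1,"grip": 0},{"dx": -1.4,"dy": -24.5,"dz": 8,"spin": -0.12,"grip": 0},{"dx": -1.6,"dy": -28,"dz": 8,"spin": -0.14,"grip": 0}])

```text
time_s: 27.38
tcp_pos: [0.4764, -0.0568, 0.1764]
eef_rot: [-179.9, 0.0, -103.4]
contact_force: [0.4, -0.9, -1.3]
gripper_width: 0.0136
```

```bash
python3 - <<'E'
from h import *
s=st();t=tf(C,[[-.071,-.003,.1165]])[0];print("need cm",((t-s["tcp_pos"])*100).round(2),"spin",np.radians(-104.75-s["eef_rot"][2]).round(3))
E
```

```text
t 27.38 tcp [ 0.4764 -0.0568  0.1764] local [[-0.096   0.1171]] yaw -103.44 F [ 0.4 -0.9 -1.3] Flocal [[ 0.6 -0.8]] w 0.0136
need cm [ -0.64 -12.25  -5.99] spin -0.023
```

Request:
servo_tool(targets=[{"dx": -0.2,"dy": -3,"dz": 0,"spin": -0.02,"grip": 0},{"dx": -0.4,"dy": -6,"dz": 0,"spin": -0.023,"grip": 0},{"dx": -0.6,"dy": -9,"dz": -1,"spin": -0.023,"grip": 0},{"dx": -0.7,"dy": -11,"dz": -2.5,"spin": -0.023,"grip": 0},{"dx": -0.7,"dy": -12.4,"dz": -4,"spin": -0.023,"grip": 0},{"dx": -0.7,"dy": -12.4,"dz": -5.5,"spin": -0.023,"grip": 0},{"dx": -0.7,"dy": -12.4,"dz": -6,"spin": -0.023,"grip": 0},{"dx": -0.7,"dy": -12.4,"dz": -6,"spin": -0.023,"grip": 0},{"dx": -0.7,"dy": -12.4,"dz": -6,"spin": -0.023,"grip": 0},{"dx": -0.7,"dy": -12.4,"dz": -6,"spin": -0.023,"grip": 0}])

```text
time_s: 28.22
tcp_pos: [0.4708, -0.1789, 0.1167]
eef_rot: [-179.9, 0.0, -104.7]
contact_force: [-0.1, -0.1, -1.2]
gripper_width: 0.0134
```

```bash
python3 - <<'E'
from h import *
s=st();t=tf(C,[[-.071,-.003,.0475]])[0];print("need cm",((t-s["tcp_pos"])*100).round(2),"spin",np.radians(-104.75-s["eef_rot"][2]).round(3))
E
```

```text
t 28.22 tcp [ 0.4708 -0.1789  0.1167] local [[-0.0705 -0.0024]] yaw -104.67 F [-0.1 -0.1 -1.2] Flocal [[-0.1 -0.1]] w 0.0134
need cm [-0.07 -0.05 -6.92] spin -0.001
```

Request:
servo_tool(targets=[{"dx": 0,"dy": 0,"dz": -1,"spin": 0,"grip": 0},{"dx": 0,"dy": 0,"dz": -2.5,"spin": 0,"grip": 0},{"dx": 0,"dy": 0,"dz": -4,"spin": 0,"grip": 0},{"dx": 0,"dy": 0,"dz": -5,"spin": 0,"grip": 0},{"dx": 0,"dy": 0,"dz": -6,"spin": 0,"grip": 0},{"dx": 0,"dy": 0,"dz": -6.4,"spin": 0,"grip": 0},{"dx": 0,"dy": 0,"dz": -6.7,"spin": 0,"grip": 0},{"dx": 0,"dy": 0,"dz": -6.9,"spin": 0,"grip": 0},{"dx": 0,"dy": 0,"dz": -6.95,"spin": 0,"grip": 0},{"dx": 0,"dy": 0,"dz": -6.95,"spin": 0,"grip": 0}])

```text
time_s: 29.05
tcp_pos: [0.4698, -0.1794, 0.0478]
eef_rot: [-180.0, -0.0, -104.7]
contact_force: [-6.4, 3.1, 17.7]
gripper_width: 0.0139
```

Request:
servo_tool(targets=[{"dx": 0,"dy": 0,"dz": 0,"spin": 0,"grip": 10},{"dx": 0,"dy": 0,"dz": 0,"spin": 0,"grip": 26},{"dx": 0,"dy": 0,"dz": 0,"spin": 0,"grip": 26},{"dx": 0,"dy": 0,"dz": 0,"spin": 0,"grip": 26},{"dx": 0,"dy": 0,"dz": 0,"spin": 0,"grip": 26},{"dx": 0,"dy": 0,"dz": 1,"spin": 0,"grip": 26},{"dx": 0,"dy": 0,"dz": 2.5,"spin": 0,"grip": 26},{"dx": 0,"dy": 0,"dz": 5,"spin": 0,"grip": 26},{"dx": 0,"dy": 0,"dz": 8,"spin": 0,"grip": 26},{"dx": 0,"dy": 0,"dz": 10,"spin": 0,"grip": 26}])

```text
time_s: 29.88
tcp_pos: [0.4706, -0.1795, 0.1491]
eef_rot: [-179.9, -0.0, -104.7]
contact_force: [0.5, 0.0, -0.6]
gripper_width: 0.0227
```

Request:
servo_tool(targets=[{"dx": -0.5,"dy": 0.2,"dz": 0.5,"spin": -0.12,"grip": 0},{"dx": -1,"dy": 0.4,"dz": 1,"spin": -0.24,"grip": 0},{"dx": -1.5,"dy": 0.6,"dz": 1,"spin": -0.36,"grip": 0},{"dx": -2,"dy": 0.8,"dz": 1,"spin": -0.48,"grip": 0},{"dx": -2.5,"dy": 1,"dz": 1,"spin": -0.6,"grip": 0},{"dx": -3,"dy": 1.2,"dz": 1,"spin": -0.72,"grip": 0},{"dx": -3.5,"dy": 1.2,"dz": 1,"spin": -0.84,"grip": 0},{"dx": -3.5,"dy": 1.2,"dz": 1,"spin": -0.96,"grip": 0},{"dx": -3.5,"dy": 1.2,"dz": 1,"spin": -1.08,"grip": 0},{"dx": -3.5,"dy": 1.2,"dz": 1,"spin": -1.2,"grip": 0}])

```text
time_s: 30.72
tcp_pos: [0.435, -0.1673, 0.1569]
eef_rot: [-180.0, 0.0, -173.8]
contact_force: [-0.6, 0.2, 0.0]
gripper_width: 0.0004
```

Request:
servo_tool(targets=[{"dx": 0,"dy": 0,"dz": 0,"spin": -0.12,"grip": 0},{"dx": 0,"dy": 0,"dz": 0,"spin": -0.24,"grip": 0},{"dx": 0,"dy": 0,"dz": 0,"spin": -0.36,"grip": 0},{"dx": 0,"dy": 0,"dz": 0,"spin": -0.37,"grip": 0},{"dx": 0,"dy": 0,"dz": 0,"spin": -0.37,"grip": 0},{"dx": 0,"dy": 0,"dz": 0,"spin": -0.37,"grip": 0},{"dx": 0,"dy": 0,"dz": 0,"spin": -0.37,"grip": 0},{"dx": 0,"dy": 0,"dz": 0,"spin": -0.37,"grip": 0},{"dx": 0,"dy": 0,"dz": 0,"spin": -0.37,"grip": 0},{"dx": 0,"dy": 0,"dz": 0,"spin": -0.37,"grip": 0}])

```text
time_s: 31.55
tcp_pos: [0.4349, -0.1673, 0.1561]
eef_rot: [-180.0, -0.0, 165.4]
contact_force: [0.5, 0.1, -0.3]
gripper_width: 0.0003
```

```bash
python3 - <<'E'
from h import *
s=st();t=tf(C,[[-.108,-.001,.028]])[0];print("need cm",((t-s["tcp_pos"])*100).round(2),"spin",np.radians(165.25-s["eef_rot"][2]).round(3),s["joints"].round(1))
i,K,E=snap("top","t9");j,_,_=snap("side","s9")
cv2.imwrite("pics/t9b.png",np.hstack([cv2.resize(i[180:310,340:450],(400,472),interpolation=3),cv2.resize(j[140:240,270:370],(400,472),interpolation=3)]))
E
```

```text
t 31.55 tcp [ 0.4349 -0.1673  0.1561] local [[-0.108  -0.0003]] yaw 165.36 F [ 0.5  0.1 -0.3] Flocal [[0.4 0.3]] w 0.0003
need cm [-1.000e-02 -7.000e-02 -1.281e+01] spin -0.002 [   3.3    4.2  -30.6   -0.   -55.2 -107.9]
```

View pics/t9b.png

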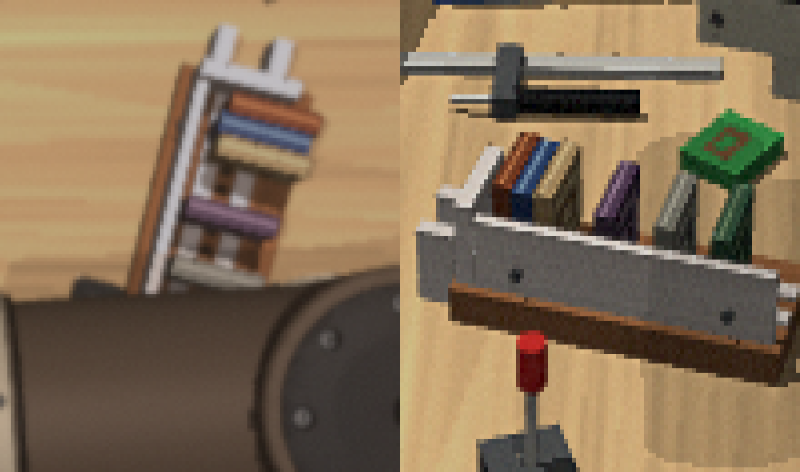

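The 10th picture shows all six standing upright in the carrier, with a gap still left at the backstop. Now I go down behind the green blank and push the whole row with the flat finger sides.

Request:
servo_tool(targets=[{"dx": 0,"dy": -0.07,"dz": -2,"spin": 0,"grip": 0},{"dx": 0,"dy": -0.07,"dz": -4,"spin": 0,"grip": 0},{"dx": 0,"dy": -0.07,"dz": -6,"spin": 0,"grip": 0},{"dx": 0,"dy": -0.07,"dz": -8,"spin": 0,"grip": 0},{"dx": 0,"dy": -0.07,"dz": -10,"spin": 0,"grip": 0},{"dx": 0,"dy": -0.07,"dz": -11.5,"spin": 0,"grip": 0},{"dx": 0,"dy": -0.07,"dz": -12.5,"spin": 0,"grip": 0},{"dx": 0,"dy": -0.07,"dz": -12.8,"spin": 0,"grip": 0},{"dx": 0.2,"dy": -0.12,"dz": -12.8,"spin": 0,"grip": 0},{"dx": 0.4,"dy": -0.17,"dz": -12.8,"spin": 0,"grip": 0}])

```text
time_s: 32.48
tcp_pos: [0.4395, -0.169, 0.0285]
eef_rot: [-180.0, 0.0, 165.3]
contact_force: [-0.6, 0.6, -0.2]
gripper_width: 0.0005
```

Request:
servo_tool(targets=[{"dx": 0.24,"dy": -0.06,"dz": 0,"spin": 0,"grip": 0},{"dx": 0.48,"dy": -0.13,"dz": 0,"spin": 0,"grip": 0},{"dx": 0.73,"dy": -0.19,"dz": 0,"spin": 0,"grip": 0},{"dx": 0.97,"dy": -0.25,"dz": 0,"spin": 0,"grip": 0},{"dx": 1.21,"dy": -0.32,"dz": 0,"spin": 0,"grip": 0},{"dx": 1.45,"dy": -0.38,"dz": 0,"spin": 0,"grip": 0},{"dx": 1.69,"dy": -0.45,"dz": 0,"spin": 0,"grip": 0},{"dx": 1.93,"dy": -0.51,"dz": 0,"spin": 0,"grip": 0},{"dx": 2.18,"dy": -0.57,"dz": 0,"spin": 0,"grip": 0},{"dx": 2.42,"dy": -0.64,"dz": 0,"spin": 0,"grip": 0}])

```text
time_s: 33.32
tcp_pos: [0.4633, -0.1754, 0.028]
eef_rot: [-180.0, -0.0, 165.3]
contact_force: [-1.6, -0.7, 0.7]
gripper_width: 0.0006
```

Request:
servo_tool(targets=[{"dx": 0.24,"dy": -0.06,"dz": 0,"spin": 0,"grip": 0},{"dx": 0.48,"dy": -0.13,"dz": 0,"spin": 0,"grip": 0},{"dx": 0.73,"dy": -0.19,"dz": 0,"spin": 0,"grip": 0},{"dx": 0.97,"dy": -0.25,"dz": 0,"spin": 0,"grip": 0},{"dx": 1.21,"dy": -0.32,"dz": 0,"spin": 0,"grip": 0},{"dx": 1.45,"dy": -0.38,"dz": 0,"spin": 0,"grip": 0},{"dx": 1.69,"dy": -0.45,"dz": 0,"spin": 0,"grip": 0},{"dx": 1.93,"dy": -0.51,"dz": 0,"spin": 0,"grip": 0},{"dx": 2.18,"dy": -0.57,"dz": 0,"spin": 0,"grip": 0},{"dx": 2.42,"dy": -0.64,"dz": 0,"spin": 0,"grip": 0}])

```text
time_s: 34.15
tcp_pos: [0.4876, -0.1818, 0.028]
eef_rot: [180.0, 0.0, 165.3]
contact_force: [-1.1, -0.4, -0.3]
gripper_width: 0.0004
```

```bash
python3 - <<'E'
from h import *
s=st()
j,_,_=snap("side","s10")
cv2.imwrite("pics/s10b.png",cv2.resize(j[140:230,270:370],(666,600),interpolation=3))
E
```

```text
t 34.15 tcp [ 0.4876 -0.1818  0.028 ] local [[-0.0534 -0.0009]] yaw 165.32 F [-1.1 -0.4 -0.3] Flocal [[-1.  -0.7]] w 0.0004
```

View pics/s10b.png

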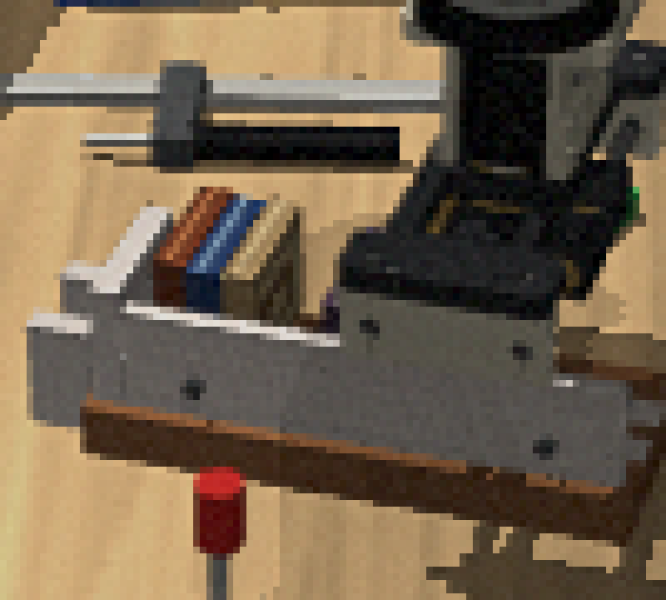

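The 11th picture is mostly blocked by the gripper, but the front three stand and forces are tiny. I carry on.

Request:
servo_tool(targets=[{"dx": 0.24,"dy": -0.06,"dz": 0,"spin": 0,"grip": 0},{"dx": 0.48,"dy": -0.13,"dz": 0,"spin": 0,"grip": 0},{"dx": 0.73,"dy": -0.19,"dz": 0,"spin": 0,"grip": 0},{"dx": 0.97,"dy": -0.25,"dz": 0,"spin": 0,"grip": 0},{"dx": 1.21,"dy": -0.32,"dz": 0,"spin": 0,"grip": 0},{"dx": 1.45,"dy": -0.38,"dz": 0,"spin": 0,"grip": 0},{"dx": 1.69,"dy": -0.45,"dz": 0,"spin": 0,"grip": 0},{"dx": 1.93,"dy": -0.51,"dz": 0,"spin": 0,"grip": 0},{"dx": 2.18,"dy": -0.57,"dz": 0,"spin": 0,"grip": 0},{"dx": 2.42,"dy": -0.64,"dz": 0,"spin": 0,"grip": 0}])

```text
time_s: 35.03
tcp_pos: [0.5117, -0.1882, 0.028]
eef_rot: [-180.0, -0.0, 165.3]
contact_force: [-1.1, 0.0, -0.7]
gripper_width: 0.0004
```

Request:
servo_tool(targets=[{"dx": 0.19,"dy": -0.05,"dz": 0,"spin": 0,"grip": 0},{"dx": 0.38,"dy": -0.1,"dz": 0,"spin": 0,"grip": 0},{"dx": 0.56,"dy": -0.15,"dz": 0,"spin": 0,"grip": 0},{"dx": 0.75,"dy": -0.2,"dz": 0,"spin": 0,"grip": 0},{"dx": 0.93,"dy": -0.25,"dz": 0,"spin": 0,"grip": 0},{"dx": 1.11,"dy": -0.3,"dz": 0,"spin": 0,"grip": 0},{"dx": 1.3,"dy": -0.35,"dz": 0,"spin": 0,"grip": 0},{"dx": 1.45,"dy": -0.39,"dz": 0,"spin": 0,"grip": 0},{"dx": 1.6,"dy": -0.43,"dz": 0,"spin": 0,"grip": 0},{"dx": 1.74,"dy": -0.46,"dz": 0,"spin": 0,"grip": 0}])

```text
time_s: 35.87
tcp_pos: [0.5287, -0.1928, 0.028]
eef_rot: [-180.0, -0.0, 165.3]
contact_force: [-4.7, 2.0, 3.5]
gripper_width: 0.0008
```

```bash
python3 - <<'E'
from h import *
s=st()
E
```

```text
t 35.87 tcp [ 0.5287 -0.1928  0.028 ] local [[-0.0109 -0.0011]] yaw 165.32 F [-4.7  2.   3.5] Flocal [[-5.   0.8]] w 0.0008
```

Now slowly to the expected stop near local x = -3.5.

Request:
servo_tool(targets=[{"dx": 0.06,"dy": -0.02,"dz": 0,"spin": 0,"grip": 0},{"dx": 0.12,"dy": -0.03,"dz": 0,"spin": 0,"grip": 0},{"dx": 0.18,"dy": -0.05,"dz": 0,"spin": 0,"grip": 0},{"dx": 0.24,"dy": -0.06,"dz": 0,"spin": 0,"grip": 0},{"dx": 0.3,"dy": -0.08,"dz": 0,"spin": 0,"grip": 0},{"dx": 0.36,"dy": -0.1,"dz": 0,"spin": 0,"grip": 0},{"dx": 0.42,"dy": -0.11,"dz": 0,"spin": 0,"grip": 0},{"dx": 0.48,"dy": -0.13,"dz": 0,"spin": 0,"grip": 0},{"dx": 0.54,"dy": -0.14,"dz": 0,"spin": 0,"grip": 0},{"dx": 0.6,"dy": -0.16,"dz": 0,"spin": 0,"grip": 0}])

```text
time_s: 36.7
tcp_pos: [0.5342, -0.1942, 0.028]
eef_rot: [-180.0, -0.1, 165.3]
contact_force: [-8.7, 3.9, 5.5]
gripper_width: 0.0006
```

```bash
python3 - <<'E'
from h import *
s=st()
E
```

```text
t 36.7 tcp [ 0.5342 -0.1942  0.028 ] local [[-0.0052 -0.0011]] yaw 165.31 F [-8.7  3.9  5.5] Flocal [[-9.4  1.6]] w 0.0006
```

Request:
servo_tool(targets=[{"dx": 0.05,"dy": -0.01,"dz": 0,"spin": 0,"grip": 0},{"dx": 0.1,"dy": -0.03,"dz": 0,"spin": 0,"grip": 0},{"dx": 0.15,"dy": -0.04,"dz": 0,"spin": 0,"grip": 0},{"dx": 0.2,"dy": -0.05,"dz": 0,"spin": 0,"grip": 0},{"dx": 0.25,"dy": -0.07,"dz": 0,"spin": 0,"grip": 0},{"dx": 0.3,"dy": -0.08,"dz": 0,"spin": 0,"grip": 0},{"dx": 0.3,"dy": -0.08,"dz": 0,"spin": 0,"grip": 0},{"dx": 0.3,"dy": -0.08,"dz": 0,"spin": 0,"grip": 0},{"dx": 0.3,"dy": -0.08,"dz": 0,"spin": 0,"grip": 0},{"dx": 0.3,"dy": -0.08,"dz": 0,"spin": 0,"grip": 0}])

```text
time_s: 37.53
tcp_pos: [0.5341, -0.1944, 0.0275]
eef_rot: [-180.0, -0.4, 165.3]
contact_force: [-14.4, 7.7, 11.5]
gripper_width: 0.0002
```

```bash
python3 - <<'E'
from h import *
s=st()
E
```

```text
t 37.53 tcp [ 0.5341 -0.1944  0.0275] local [[-0.0053 -0.0013]] yaw 165.27 F [-14.4   7.7  11.5] Flocal [[-15.9   3.7]] w 0.0002
```

Request:
servo_tool(targets=[{"dx": -0.4,"dy": 0.1,"dz": 0,"spin": 0,"grip": 0},{"dx": -1,"dy": 0.26,"dz": 0,"spin": 0,"grip": 0},{"dx": -2,"dy": 0.52,"dz": 0,"spin": 0,"grip": 0},{"dx": -3,"dy": 0.8,"dz": 1,"spin": 0,"grip": 0},{"dx": -3,"dy": 0.8,"dz": 4,"spin": 0,"grip": 0},{"dx": -3,"dy": 0.8,"dz": 8,"spin": 0,"grip": 0},{"dx": -3,"dy": 0.8,"dz": 12,"spin": 0.1,"grip": 0},{"dx": -2.5,"dy": 2,"dz": 15,"spin": 0.22,"grip": 0},{"dx": -2,"dy": 3,"dz": 15,"spin": 0.34,"grip": 0},{"dx": -1.5,"dy": 4,"dz": 15,"spin": 0.46,"grip": 0}])

```text
time_s: 38.37
tcp_pos: [0.5247, -0.1548, 0.1811]
eef_rot: [-179.9, 0.4, -168.0]
contact_force: [0.6, -0.3, -1.2]
gripper_width: 0.0002
```

Request:
servo_tool(targets=[{"dx": 0.3,"dy": 0.5,"dz": 0,"spin": 0.12,"grip": 0},{"dx": 0.6,"dy": 1,"dz": 0,"spin": 0.24,"grip": 0},{"dx": 0.9,"dy": 1.5,"dz": 0,"spin": 0.36,"grip": 0},{"dx": 1.1,"dy": 2.4,"dz": 0,"spin": 0.48,"grip": 0},{"dx": 1.1,"dy": 2.4,"dz": 0,"spin": 0.6,"grip": 0},{"dx": 1.1,"dy": 2.4,"dz": 0,"spin": 0.72,"grip": 0},{"dx": 1.1,"dy": 2.4,"dz": 0,"spin": 0.84,"grip": 0},{"dx": 1.1,"dy": 2.4,"dz": 0,"spin": 0.96,"grip": 0},{"dx": 1.1,"dy": 2.4,"dz": 0,"spin": 1.08,"grip": 0},{"dx": 1.1,"dy": 2.4,"dz": 0,"spin": 1.11,"grip": 0}])

```text
time_s: 39.2
tcp_pos: [0.5341, -0.131, 0.1782]
eef_rot: [-179.9, 0.0, -104.3]
contact_force: [0.0, 0.7, -0.3]
gripper_width: 0.0003
```

```bash
python3 - <<'E'
from h import *
s=st()
i,K,E=snap("wrist","w11");np.savez("w11",K=K,E=E)
cv2.imwrite("pics/w11b.png",cv2.resize(i[60:260,100:420],(800,500),interpolation=3))
E
```

```text
t 39.2 tcp [ 0.5341 -0.131   0.1782] local [[-0.0213  0.06  ]] yaw -104.31 F [ 0.   0.7 -0.3] Flocal [[-0.1  0.7]] w 0.0003
```

View pics/w11b.png

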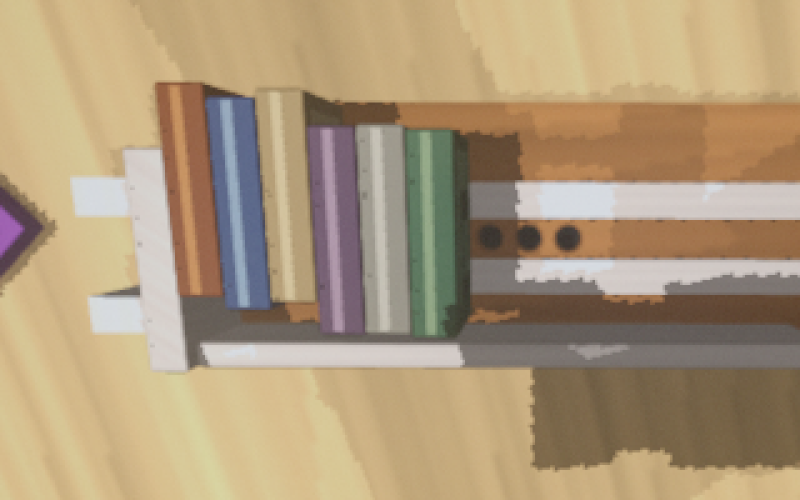

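The 12th picture shows the row tight against the backstop, with three free holes visible and the first at (490,238), local x = -0.5. Brown, blue and tan still stand off the fence, so I push their -y ends toward it.

Request:
servo_tool(targets=[{"dx": 1.2,"dy": -3,"dz": 0,"spin": -0.008,"grip": 0},{"dx": 2.4,"dy": -6,"dz": 0,"spin": -0.008,"grip": 0},{"dx": 3.6,"dy": -9,"dz": 0,"spin": -0.008,"grip": 0},{"dx": 4.8,"dy": -12,"dz": 0,"spin": -0.008,"grip": 0},{"dx": 5.7,"dy": -14.3,"dz": -2,"spin": -0.008,"grip": 0},{"dx": 5.7,"dy": -14.3,"dz": -5,"spin": -0.008,"grip": 0},{"dx": 5.7,"dy": -14.3,"dz": -8,"spin": -0.008,"grip": 0},{"dx": 5.7,"dy": -14.3,"dz": -11,"spin": -0.008,"grip": 0},{"dx": 5.7,"dy": -14.3,"dz": -13.5,"spin": -0.008,"grip": 0},{"dx": 5.7,"dy": -14.3,"dz": -14.6,"spin": -0.008,"grip": 0}])

```text
time_s: 40.08
tcp_pos: [0.5889, -0.2737, 0.0283]
eef_rot: [179.8, 0.0, -105.3]
contact_force: [-1.4, -0.3, -0.5]
gripper_width: 0.0005
```

Request:
servo_tool(targets=[{"dx": 0.05,"dy": 0.19,"dz": 0,"spin": 0,"grip": 0},{"dx": 0.1,"dy": 0.39,"dz": 0,"spin": 0,"grip": 0},{"dx": 0.15,"dy": 0.58,"dz": 0,"spin": 0,"grip": 0},{"dx": 0.2,"dy": 0.77,"dz": 0,"spin": 0,"grip": 0},{"dx": 0.25,"dy": 0.97,"dz": 0,"spin": 0,"grip": 0},{"dx": 0.3,"dy": 1.16,"dz": 0,"spin": 0,"grip": 0},{"dx": 0.36,"dy": 1.35,"dz": 0,"spin": 0,"grip": 0},{"dx": 0.41,"dy": 1.55,"dz": 0,"spin": 0,"grip": 0},{"dx": 0.45,"dy": 1.7,"dz": 0,"spin": 0,"grip": 0},{"dx": 0.48,"dy": 1.84,"dz": 0,"spin": 0,"grip": 0}])

```text
time_s: 40.92
tcp_pos: [0.596, -0.2558, 0.0323]
eef_rot: [-180.0, -0.0, -105.2]
contact_force: [0.6, -4.2, 2.4]
gripper_width: 0.0005
```

```bash
python3 - <<'E'
from h import *
s=st()
E
```

```text
t 40.92 tcp [ 0.596  -0.2558  0.0323] local [[ 0.0702 -0.0449]] yaw -105.18 F [ 0.6 -4.2  2.4] Flocal [[ 1.7 -3.9]] w 0.0005
```

Request:
servo_tool(targets=[{"dx": 0.01,"dy": 0.05,"dz": 0,"spin": 0.008,"grip": 0},{"dx": 0.03,"dy": 0.1,"dz": 0,"spin": 0.008,"grip": 0},{"dx": 0.04,"dy": 0.15,"dz": 0,"spin": 0.008,"grip": 0},{"dx": 0.05,"dy": 0.2,"dz": 0,"spin": 0.008,"grip": 0},{"dx": 0.07,"dy": 0.25,"dz": 0,"spin": 0.008,"grip": 0},{"dx": 0.08,"dy": 0.3,"dz": 0,"spin": 0.008,"grip": 0},{"dx": 0.09,"dy": 0.35,"dz": 0,"spin": 0.008,"grip": 0},{"dx": 0.1,"dy": 0.38,"dz": 0,"spin": 0.008,"grip": 0},{"dx": 0.11,"dy": 0.42,"dz": 0,"spin": 0.008,"grip": 0},{"dx": 0.11,"dy": 0.42,"dz": 0,"spin": 0.008,"grip": 0}])

```text
time_s: 41.75
tcp_pos: [0.5968, -0.2518, 0.032]
eef_rot: [180.0, -0.0, -104.7]
contact_force: [1.6, -3.9, 0.7]
gripper_width: 0.0005
```

```bash
python3 - <<'E'
from h import *
s=st()
E
```

```text
t 41.75 tcp [ 0.5968 -0.2518  0.032 ] local [[ 0.07   -0.0408]] yaw -104.72 F [ 1.6 -3.9  0.7] Flocal [[ 2.6 -3.4]] w 0.0005
```

Request:
servo_tool(targets=[{"dx": 0.01,"dy": 0.04,"dz": 0,"spin": 0,"grip": 0},{"dx": 0.02,"dy": 0.08,"dz": 0,"spin": 0,"grip": 0},{"dx": 0.03,"dy": 0.12,"dz": 0,"spin": 0,"grip": 0},{"dx": 0.04,"dy": 0.16,"dz": 0,"spin": 0,"grip": 0},{"dx": 0.05,"dy": 0.2,"dz": 0,"spin": 0,"grip": 0},{"dx": 0.06,"dy": 0.24,"dz": 0,"spin": 0,"grip": 0},{"dx": 0.07,"dy": 0.28,"dz": 0,"spin": 0,"grip": 0},{"dx": 0.08,"dy": 0.3,"dz": 0,"spin": 0,"grip": 0},{"dx": 0.08,"dy": 0.3,"dz": 0,"spin": 0,"grip": 0},{"dx": 0.08,"dy": 0.3,"dz": 0,"spin": 0,"grip": 0}])

```text
time_s: 42.58
tcp_pos: [0.5967, -0.2515, 0.0322]
eef_rot: [180.0, -0.2, -104.7]
contact_force: [-2.3, -19.9, -0.8]
gripper_width: 0.0005
```

```bash
python3 - <<'E'
from h import *
s=st()
E
```

```text
t 42.58 tcp [ 0.5967 -0.2515  0.0322] local [[ 0.0698 -0.0406]] yaw -104.74 F [ -2.3 -19.9  -0.8] Flocal [[  2.9 -19.8]] w 0.0005
```

The front three are flush: blocked at y = -40.6 with 20 N. I do the same for the back three, centred at x = 27.

Request:
servo_tool(targets=[{"dx": -0.2,"dy": -0.7,"dz": 0,"spin": 0,"grip": 0},{"dx": -0.38,"dy": -1.45,"dz": 0,"spin": 0,"grip": 0},{"dx": -1.38,"dy": -1.2,"dz": 0,"spin": 0,"grip": 0},{"dx": -2.38,"dy": -0.92,"dz": 0,"spin": 0,"grip": 0},{"dx": -3.38,"dy": -0.66,"dz": 0,"spin": 0,"grip": 0},{"dx": -4.54,"dy": -0.36,"dz": 0,"spin": 0,"grip": 0},{"dx": -4.54,"dy": -0.36,"dz": 0,"spin": 0,"grip": 0},{"dx": -4.49,"dy": -0.17,"dz": 0,"spin": 0,"grip": 0},{"dx": -4.44,"dy": 0.02,"dz": 0,"spin": 0,"grip": 0},{"dx": -4.39,"dy": 0.21,"dz": 0,"spin": 0,"grip": 0}])

```text
time_s: 43.42
tcp_pos: [0.5544, -0.2461, 0.0323]
eef_rot: [-180.0, 0.0, -104.7]
contact_force: [0.6, 0.5, 0.4]
gripper_width: 0.0002
```

Request:
servo_tool(targets=[{"dx": 0.02,"dy": 0.1,"dz": 0,"spin": 0,"grip": 0},{"dx": 0.04,"dy": 0.2,"dz": 0,"spin": 0,"grip": 0},{"dx": 0.07,"dy": 0.3,"dz": 0,"spin": 0,"grip": 0},{"dx": 0.1,"dy": 0.4,"dz": 0,"spin": 0,"grip": 0},{"dx": 0.13,"dy": 0.5,"dz": 0,"spin": 0,"grip": 0},{"dx": 0.16,"dy": 0.6,"dz": 0,"spin": 0,"grip": 0},{"dx": 0.19,"dy": 0.7,"dz": 0,"spin": 0,"grip": 0},{"dx": 0.21,"dy": 0.78,"dz": 0,"spin": 0,"grip": 0},{"dx": 0.22,"dy": 0.82,"dz": 0,"spin": 0,"grip": 0},{"dx": 0.23,"dy": 0.86,"dz": 0,"spin": 0,"grip": 0}])

```text
time_s: 44.25
tcp_pos: [0.555, -0.2408, 0.0323]
eef_rot: [179.9, -0.2, -104.7]
contact_force: [-3.0, -22.0, 0.7]
gripper_width: 0.0006
```

```bash
python3 - <<'E'
from h import *
s=st()
E
```

```text
t 44.25 tcp [ 0.555  -0.2408  0.0323] local [[ 0.0268 -0.0408]] yaw -104.72 F [ -3.  -22.    0.7] Flocal [[  2.7 -22.1]] w 0.0006
```

Both groups are flush with the fence. Lift and check.

Request:
servo_tool(targets=[{"dx": -0.2,"dy": -0.8,"dz": 0,"spin": 0,"grip": 0},{"dx": -0.5,"dy": -2,"dz": 0,"spin": 0,"grip": 0},{"dx": -0.5,"dy": -2,"dz": 4,"spin": 0,"grip": 10},{"dx": -0.5,"dy": -2,"dz": 8,"spin": 0,"grip": 20},{"dx": -0.5,"dy": -2,"dz": 11.5,"spin": 0,"grip": 30},{"dx": -0.9,"dy": 1,"dz": 14.6,"spin": 0,"grip": 35},{"dx": -1.3,"dy": 4,"dz": 14.6,"spin": 0,"grip": 35},{"dx": -1.7,"dy": 7,"dz": 14.6,"spin": 0,"grip": 35},{"dx": -2.1,"dy": 10,"dz": 14.6,"spin": 0,"grip": 35},{"dx": -2.1,"dy": 10.5,"dz": 14.6,"spin": 0,"grip": 35}])

```text
time_s: 45.08
tcp_pos: [0.5343, -0.1298, 0.1785]
eef_rot: [-180.0, 0.1, -104.6]
contact_force: [-0.2, 0.5, -0.5]
gripper_width: 0.0304
```

```bash
python3 - <<'E'
from h import *
s=st()
i,K,E=snap("wrist","w12");np.savez("w12",K=K,E=E)
v=cv2.resize(i[60:260,100:420],(800,500),interpolation=3)
# overlay the expected tight-row outlines at top height
for k in range(6):
    x=.09-.014*k;q=(w2p(tf(C,[[x,-.03,.074],[x,.03,.074],[x-.014,.03,.074],[x-.014,-.03,.074]]),K,E)-[100,60])*2.5
    cv2.polylines(v,[q.round().astype(np.int32)],True,(0,255,255),1)
cv2.imwrite("pics/w12b.png",v)
t,Kt,Et=snap("top","t12");print(red(t))
for b,c in red(t):print(p2w(c,.108,Kt,Et).round(4))
E
```

```text
t 45.08 tcp [ 0.5343 -0.1298  0.1785] local [[-0.0215  0.0612]] yaw -104.63 F [-0.2  0.5 -0.5] Flocal [[-0.3  0.5]] w 0.0304
[]
```

View pics/w12b.png

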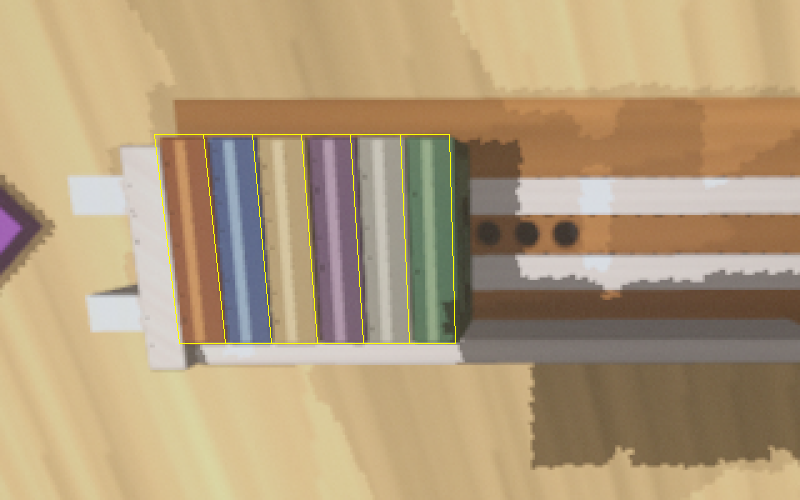

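The 13th picture shows the row matching the overlay of ideal outlines within about 1 to 2 mm: upright, tight and flush. Now I find the pin with the wrist camera.

Request:
servo_tool(targets=[{"dx": 1,"dy": 3,"dz": 0,"spin": 0,"grip": 45},{"dx": 2,"dy": 6,"dz": 0,"spin": 0,"grip": 45},{"dx": 3,"dy": 9,"dz": 0,"spin": 0,"grip": 45},{"dx": 4,"dy": 12,"dz": 0,"spin": 0,"grip": 45},{"dx": 5,"dy": 15,"dz": 0,"spin": 0,"grip": 45},{"dx": 6,"dy": 17,"dz": 0,"spin": 0,"grip": 45},{"dx": 7,"dy": 19,"dz": 0,"spin": 0,"grip": 45},{"dx": 7,"dy": 19,"dz": 0,"spin": 0,"grip": 45},{"dx": 7,"dy": 19,"dz": 0,"spin": 0,"grip": 45},{"dx": 7,"dy": 19,"dz": 0,"spin": 0,"grip": 45}])

```text
time_s: 46.02
tcp_pos: [0.6049, 0.0561, 0.1775]
eef_rot: [179.9, -0.0, -104.8]
contact_force: [0.2, -1.9, 0.1]
gripper_width: 0.0394
```

```bash
python3 - <<'E'
from h import *
s=st()
i,K,E=snap("wrist","w13");np.savez("w13",K=K,E=E)
print(red(i))
for b,c in red(i):print(p2w(c,.108,K,E).round(4),p2w(c,.095,K,E).round(4))
for n in("pin","stand"):
  for d in r.cut_out(n,"wrist"):print(n,round(d["p"],2),np.round(d["extent"]).tolist(),d["mask"].sum())
x=red(i)[0][1] if red(i) else (320,150)
x0,y0=int(max(x[0]-100,0)),int(max(x[1]-75,0));cv2.imwrite("pics/w13b.png",cv2.resize(i[y0:y0+150,x0:x0+200],(800,600),interpolation=3));print(x0,y0)
E
```

```text
t 46.02 tcp [0.6049 0.0561 0.1775] local [[-0.0005  0.259 ]] yaw -104.76 F [ 0.2 -1.9  0.1] Flocal [[ 0.7 -1.8]] w 0.0394
[([311, 142, 27, 27, 558], [324.1, 155.1])]
[[ 0.5846 -0.0054  0.108 ]] [[ 0.5845 -0.0046  0.095 ]]
pin 0.71 [312.0, 141.0, 335.0, 172.0] 618
stand 0.72 [279.0, 107.0, 358.0, 190.0] 3031
224 80
```

View pics/w13b.png

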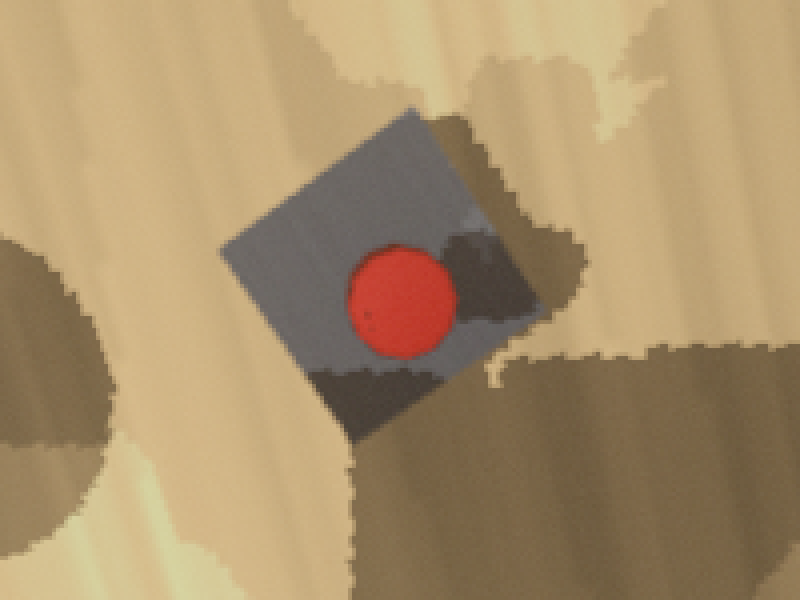

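The 14th picture shows the knob's top disc centred at (402,303) in the crop, which is world (0.5846, -0.0055). I move above it first.

Request:
servo_tool(targets=[{"dx": -1,"dy": -3,"dz": -1,"spin": 0,"grip": 45},{"dx": -2,"dy": -6.1,"dz": -2,"spin": 0,"grip": 45},{"dx": -2,"dy": -6.1,"dz": -3,"spin": 0,"grip": 45},{"dx": -2,"dy": -6.1,"dz": -4,"spin": 0,"grip": 45},{"dx": -2,"dy": -6.1,"dz": -4,"spin": 0,"grip": 45},{"dx": -2,"dy": -6.1,"dz": -4,"spin": 0,"grip": 45},{"dx": -2,"dy": -6.1,"dz": -4,"spin": 0,"grip": 45},{"dx": -2,"dy": -6.1,"dz": -4,"spin": 0,"grip": 45},{"dx": -2,"dy": -6.1,"dz": -4,"spin": 0,"grip": 45},{"dx": -2,"dy": -6.1,"dz": -4,"spin": 0,"grip": 45}])

```text
time_s: 47.0
tcp_pos: [0.5854, -0.0034, 0.1385]
eef_rot: [-180.0, 0.0, -104.7]
contact_force: [-0.5, -0.3, 0.6]
gripper_width: 0.0392
```

```bash
python3 - <<'E'
from h import *
s=st();print("need",((np.array([.5846,-.0055,.0845])-s["tcp_pos"])*100).round(2))
E
```

```text
t 47.0 tcp [ 0.5854 -0.0034  0.1385] local [[-0.0043  0.1965]] yaw -104.69 F [-0.5 -0.3  0.6] Flocal [[-0.4 -0.4]] w 0.0392
need [-0.08 -0.21 -5.4 ]
```

Request:
servo_tool(squeeze=25, targets=[{"dx": -0.1,"dy": -0.2,"dz": -1.5,"spin": 0,"grip": 45},{"dx": -0.1,"dy": -0.2,"dz": -3,"spin": 0,"grip": 45},{"dx": -0.1,"dy": -0.2,"dz": -4.5,"spin": 0,"grip": 45},{"dx": -0.1,"dy": -0.2,"dz": -5.4,"spin": 0,"grip": 45},{"dx": -0.1,"dy": -0.2,"dz": -5.4,"spin": 0,"grip": 45},{"dx": -0.1,"dy": -0.2,"dz": -5.4,"spin": 0,"grip": 0},{"dx": -0.1,"dy": -0.2,"dz": -5.4,"spin": 0,"grip": 0},{"dx": -0.1,"dy": -0.2,"dz": -5.4,"spin": 0,"grip": 0},{"dx": -0.1,"dy": -0.2,"dz": -5.4,"spin": 0,"grip": 0},{"dx": -0.1,"dy": -0.2,"dz": -5.4,"spin": 0,"grip": 0}])

```text
time_s: 47.83
tcp_pos: [0.585, -0.0057, 0.0849]
eef_rot: [-179.9, 0.1, -104.7]
contact_force: [1.4, -1.3, 0.1]
gripper_width: 0.0173
```

```bash
python3 - <<'E'
from h import *
s=st()
E
```

```text
t 47.83 tcp [ 0.585  -0.0057  0.0849] local [[-0.004   0.1941]] yaw -104.71 F [ 1.4 -1.3  0.1] Flocal [[ 1.7 -0.9]] w 0.0173
```

Request:
servo_tool(targets=[{"dx": 0,"dy": 0,"dz": 1,"spin": 0,"grip": 0},{"dx": 0,"dy": 0,"dz": 2,"spin": 0,"grip": 0},{"dx": 0,"dy": 0,"dz": 3.5,"spin": 0,"grip": 0},{"dx": 0,"dy": 0,"dz": 6,"spin": 0,"grip": 0},{"dx": 0,"dy": 0,"dz": 8.5,"spin": 0,"grip": 0},{"dx": 0,"dy": 0,"dz": 10.5,"spin": 0,"grip": 0},{"dx": -0.6,"dy": -2.5,"dz": 10.5,"spin": 0,"grip": 0},{"dx": -1.2,"dy": -5,"dz": 10.5,"spin": 0,"grip": 0},{"dx": -1.8,"dy": -7.5,"dz": 10.5,"spin": 0,"grip": 0},{"dx": -2.4,"dy": -10,"dz": 10.5,"spin": 0,"grip": 0}])

```text
time_s: 48.67
tcp_pos: [0.5594, -0.1066, 0.1905]
eef_rot: [-180.0, 0.0, -104.7]
contact_force: [0.6, -0.3, -1.0]
gripper_width: 0.0171
```

Request:
servo_tool(targets=[{"dx": -0.5,"dy": -2,"dz": 0,"spin": 0,"grip": 0},{"dx": -1,"dy": -4,"dz": 0,"spin": 0,"grip": 0},{"dx": -1.5,"dy": -6,"dz": 0,"spin": 0,"grip": 0},{"dx": -2,"dy": -8,"dz": 0,"spin": 0,"grip": 0},{"dx": -2.2,"dy": -8.9,"dz": 0,"spin": 0,"grip": 0},{"dx": -2.2,"dy": -8.9,"dz": -1,"spin": 0,"grip": 0},{"dx": -2.2,"dy": -8.9,"dz": -2,"spin": 0,"grip": 0},{"dx": -2.2,"dy": -8.9,"dz": -2,"spin": 0,"grip": 0},{"dx": -2.2,"dy": -8.9,"dz": -2,"spin": 0,"grip": 0},{"dx": -2.2,"dy": -8.9,"dz": -2,"spin": 0,"grip": 0}])

```text
time_s: 49.5
tcp_pos: [0.5382, -0.1942, 0.169]
eef_rot: [180.0, -0.0, -104.7]
contact_force: [0.0, -0.5, -0.8]
gripper_width: 0.0171
```

```bash
python3 - <<'E'
from h import *
s=st();t=tf(C,[[-.0005,0,.110]])[0];print("need",((t-s["tcp_pos"])*100).round(2))
i,K,E=snap("wrist","w14");np.savez("w14",K=K,E=E)
x0,y0=220,150
v=cv2.resize(i[y0:y0+240,x0:x0+200],(600,720),interpolation=3)
v=v[:600]
for p,c in((t*[1,1,0]+[0,0,.021],(0,255,255)),(s["tcp_pos"]-[0,0,.0769],(255,0,255)),(s["tcp_pos"]-[0,0,.003],(0,255,0))):
    q=(w2p(p,K,E)[0]-[x0,y0])*3;print(q.round());cv2.drawMarker(v,tuple(int(a) for a in q.round()),c,cv2.MARKER_CROSS,10,1)
cv2.imwrite("pics/w14b.png",v)
E
```

```text
t 49.5 tcp [ 0.5382 -0.1942  0.169 ] local [[-0.0013 -0.    ]] yaw -104.66 F [ 0.  -0.5 -0.8] Flocal [[ 0.2 -0.5]] w 0.0171
need [ 0.08 -0.02 -5.9 ]
[291. 221.]
[294. 294.]
[294. 429.]
```

View pics/w14b.png

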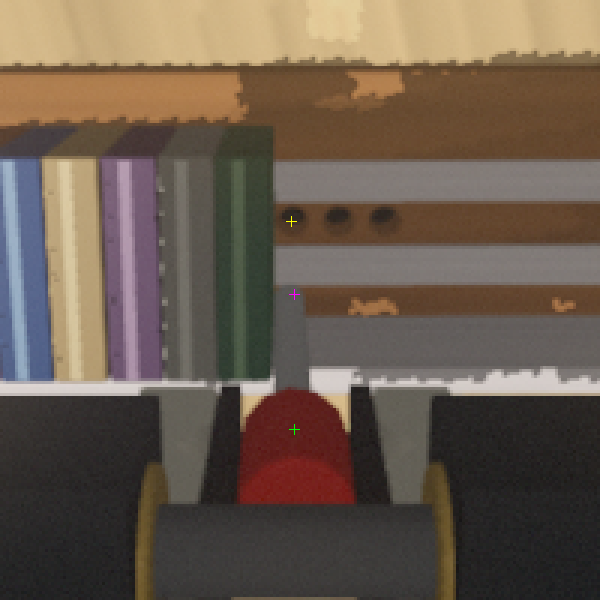

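The 15th picture shows the shaft's tip at about (290,288), hanging over the first free hole (292,218) with the row intact. Both project to local x of about -0.4 to -0.8 mm. The pin tilts about 1°, so I trust the tip and not the TCP, and go straight down.

Request:
servo_tool(targets=[{"dx": 0,"dy": 0,"dz": -1.5,"spin": 0,"grip": 0},{"dx": 0,"dy": 0,"dz": -3,"spin": 0,"grip": 0},{"dx": 0,"dy": 0,"dz": -4.5,"spin": 0,"grip": 0},{"dx": 0,"dy": 0,"dz": -6,"spin": 0,"grip": 0},{"dx": 0,"dy": 0,"dz": -6.5,"spin": 0,"grip": 0},{"dx": 0,"dy": 0,"dz": -6.8,"spin": 0,"grip": 0},{"dx": 0,"dy": 0,"dz": -7.1,"spin": 0,"grip": 0},{"dx": 0,"dy": 0,"dz": -7.3,"spin": 0,"grip": 0},{"dx": 0,"dy": 0,"dz": -7.5,"spin": 0,"grip": 0},{"dx": 0,"dy": 0,"dz": -7.5,"spin": 0,"grip": 0}])

```text
time_s: 50.38
tcp_pos: [0.5382, -0.1948, 0.0943]
eef_rot: [-180.0, 0.0, -104.7]
contact_force: [-0.3, -0.8, -1.1]
gripper_width: 0.0171
```

```bash
python3 - <<'E'
from h import *
s=st()
E
```

```text
t 50.38 tcp [ 0.5382 -0.1948  0.0943] local [[-0.0011 -0.0006]] yaw -104.72 F [-0.3 -0.8 -1.1] Flocal [[-0.1 -0.8]] w 0.0171
```

There is no contact and the tip is already 3.6 mm below the mouth, so it is in the hole. Continue home.

Request:
servo_tool(targets=[{"dx": 0,"dy": 0,"dz": -0.2,"spin": 0,"grip": 0},{"dx": 0,"dy": 0,"dz": -0.4,"spin": 0,"grip": 0},{"dx": 0,"dy": 0,"dz": -0.6,"spin": 0,"grip": 0},{"dx": 0,"dy": 0,"dz": -0.8,"spin": 0,"grip": 0},{"dx": 0,"dy": 0,"dz": -1,"spin": 0,"grip": 0},{"dx": 0,"dy": 0,"dz": -1.1,"spin": 0,"grip": 0},{"dx": 0,"dy": 0,"dz": -1.2,"spin": 0,"grip": 0},{"dx": 0,"dy": 0,"dz": -1.3,"spin": 0,"grip": 0},{"dx": 0,"dy": 0,"dz": -1.35,"spin": 0,"grip": 0},{"dx": 0,"dy": 0,"dz": -1.35,"spin": 0,"grip": 0}])

```text
time_s: 51.22
tcp_pos: [0.5382, -0.1949, 0.0807]
eef_rot: [-180.0, -0.0, -104.7]
contact_force: [-0.6, -0.0, 0.3]
gripper_width: 0.0173
```

```bash
python3 - <<'E'
from h import *
s=st()
E
```

```text
t 51.22 tcp [ 0.5382 -0.1949  0.0807] local [[-0.0012 -0.0007]] yaw -104.72 F [-0.6 -0.   0.3] Flocal [[-0.6 -0.2]] w 0.0173
```

Request:
servo_tool(targets=[{"dx": 0,"dy": 0,"dz": 0,"spin": 0,"grip": 20},{"dx": 0,"dy": 0,"dz": 0,"spin": 0,"grip": 40},{"dx": 0,"dy": 0,"dz": 0,"spin": 0,"grip": 40},{"dx": 0,"dy": 0,"dz": 0,"spin": 0,"grip": 40},{"dx": 0,"dy": 0,"dz": 0,"spin": 0,"grip": 40},{"dx": 0,"dy": 0,"dz": 0,"spin": 0,"grip": 40},{"dx": 0,"dy": 0,"dz": 2,"spin": 0,"grip": 40},{"dx": 0,"dy": 0,"dz": 4.5,"spin": 0,"grip": 40},{"dx": 0,"dy": 0,"dz": 7,"spin": 0,"grip": 40},{"dx": 0,"dy": 0,"dz": 10,"spin": 0,"grip": 40}])

```text
time_s: 52.05
tcp_pos: [0.5372, -0.1947, 0.1807]
eef_rot: [179.9, -0.0, -104.7]
contact_force: [0.6, 1.0, -0.4]
gripper_width: 0.0352
```

Request:
servo_tool(targets=[{"dx": 0,"dy": 2,"dz": 0,"spin": 0,"grip": 40},{"dx": 0,"dy": 4,"dz": 0,"spin": 0,"grip": 40},{"dx": 0,"dy": 6.5,"dz": 0,"spin": 0,"grip": 40},{"dx": 0,"dy": 6.5,"dz": 0,"spin": 0,"grip": 40},{"dx": 0,"dy": 6.5,"dz": 0,"spin": 0,"grip": 40},{"dx": 0,"dy": 6.5,"dz": 0,"spin": 0,"grip": 40},{"dx": 0,"dy": 6.5,"dz": 0,"spin": 0,"grip": 40},{"dx": 0,"dy": 6.5,"dz": 0,"spin": 0,"grip": 40},{"dx": 0,"dy": 6.5,"dz": 0,"spin": 0,"grip": 40},{"dx": 0,"dy": 6.5,"dz": 0,"spin": 0,"grip": 40}])

```text
time_s: 52.88
tcp_pos: [0.538, -0.1303, 0.1804]
eef_rot: [180.0, -0.0, -104.8]
contact_force: [1.5, -0.3, -0.6]
gripper_width: 0.035
```

```bash
python3 - <<'E'
from h import *
s=st()
i,K,E=snap("wrist","w15");j,Ks,Es=snap("side","s15")
v=cv2.resize(i[60:240,130:370],(533,400),interpolation=3);f=533/240
for k in range(6):
    x=.09-.014*k;q=(w2p(tf(C,[[x,-.03,.074],[x,.03,.074],[x-.014,.03,.074],[x-.014,-.03,.074]]),K,E)-[130,60])*f
    cv2.polylines(v,[q.round().astype(np.int32)],True,(0,255,255),1)
for b,c in red(i)[:2]:print("knob px",c,"local if top at .104",loc(p2w(c,.104,K,E)).round(4))
for b,c in red(j)[:2]:print("side",b,c,"exp box rows",w2p(tf(C,[[-.0005,0,.104],[-.0005,0,.078]]),Ks,Es).round(1).tolist())
cv2.imwrite("pics/w15b.png",np.hstack([v,cv2.resize(j[150:250,280:346],(264,400),interpolation=3)]))
E
```

```text
t 52.88 tcp [ 0.538  -0.1303  0.1804] local [[-0.0178  0.0617]] yaw -104.77 F [ 1.5 -0.3 -0.6] Flocal [[1.6 0.1]] w 0.035
knob px [287.7, 178.2] local if top at .104 [[0.0024 0.0125]]
side [144, 0, 89, 99, 6992] [189.1, 43.9] exp box rows [[325.1, 170.0], [325.0, 178.9]]
side [343, 13, 89, 88, 3030] [376.1, 58.7] exp box rows [[325.1, 170.0], [325.0, 178.9]]
```

View pics/w15b.png

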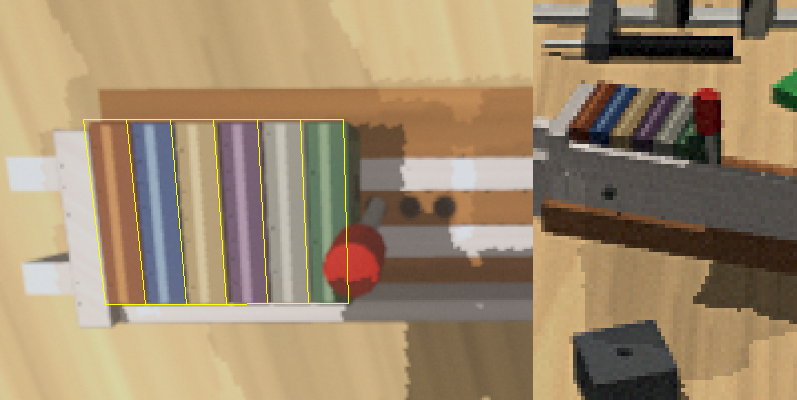

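The 16th and last picture shows the row still matching the outlines. The pin is in the first free hole, since the two holes behind it at (410,207) and (443,207) are empty, but it leans a little toward the fence. With a 7 mm shaft in a 9 mm hole the free play allows about 6.7°, and the limit is 11.5°. I triangulate the knob to get tilt and depth before handing in.

```bash
python3 - <<'E'
from h import *
K,E=cal("wrist");i=cv2.imread("pics/w15.png");j=cv2.imread("pics/s15.png");Ks,Es=cal("side")
def mask(im,box):
    h=cv2.cvtColor(im,cv2.COLOR_BGR2HSV);m=((h[...,0]<8)|(h[...,0]>172))&(h[...,1]>150)&(h[...,2]>60);o=np.zeros_like(m);x0,y0,x1,y1=box;o[y0:y1,x0:x1]=m[y0:y1,x0:x1];return o
a=mask(i,(260,150,320,210));b=mask(j,(305,155,345,200))
# fit pin (tip at x,y,z; tilt tx,ty): project knob cylinder, match blob boxes+centroids
def knob(p):
    d=np.array([p[3],p[4],1]);d/=np.linalg.norm(d);u=np.cross(d,[0,1,0]);u/=np.linalg.norm(u);w=np.cross(d,u)
    t=np.linspace(0,2*np.pi,40);ring=.009*(np.outer(np.cos(t),u)+np.outer(np.sin(t),w))
    P=np.vstack([p[:3]+d*.074+ring,p[:3]+d*.1+ring]);return tf(C,P)
def st4(m):
    y,x=np.nonzero(m);return np.array([x.min(),x.max()+1,y.min(),y.max()+1],float)-.5
A,B=st4(a),st4(b);print(A,B)
def f(p):
    P=knob(p);r_=[]
    for (k,e),m in(((K,E),A),((Ks,Es),B)):
        q=w2p(P,k,e);r_+=list(np.array([q[:,0].min(),q[:,0].max(),q[:,1].min(),q[:,1].max()])-m)
    return np.array(r_+list((np.array(p[:2])-[-.0005,0])/.0008))
s=least_squares(f,[-.0005,0,.004,0,.1],x_scale=[.001,.001,.001,.05,.05]);print("tip local",s.x[:3].round(4),"tilt deg",np.degrees(np.hypot(*s.x[3:])).round(1),s.x[3:].round(3),"res",s.fun.round(1))
st()
E
```

```text
[275.5 302.5 160.5 192.5] [319.5 326.5 171.5 183.5]
tip local [-0.0002  0.0002  0.0024] tilt deg 8.5 [0.026 0.145] res [-0.7  1.2 -1.3  0.9 -0.8 -0.  -0.1  0.5  0.3  0.3]
t 52.98 tcp [ 0.538  -0.1302  0.1805] local [[-0.0178  0.0618]] yaw -104.75 F [ 0.6  0.  -0.4] Flocal [[0.6 0.2]] w 0.0349
```

```bash
python3 - <<'E'
from h import *
K,E=cal("wrist");Ks,Es=cal("side");i=cv2.imread("pics/w15.png")
A=[275.5,302.5,160.5,192.5];B=[319.5,326.5,171.5,183.5]
def knob(p):
    d=np.array([p[3],p[4],1]);d/=np.linalg.norm(d);u=np.cross(d,[0,1,0]);u/=np.linalg.norm(u);w=np.cross(d,u);t=np.linspace(0,6.28,40);ring=.009*(np.outer(np.cos(t),u)+np.outer(np.sin(t),w))
    return tf(C,np.vstack([p[:3]+d*.074+ring,p[:3]+d*.1+ring])),d
def f(p,ty,w):
    P,_=knob(p);o=[]
    for k,e,m in((K,E,A),(Ks,Es,B)):
        q=w2p(P,k,e);o+=list(np.array([q[:,0].min(),q[:,0].max(),q[:,1].min(),q[:,1].max()])-m)
    return np.array(o+[(p[0]+.0005)/w,(p[1]-ty)/w,(p[2]-.004)/.0005])
for ty in(-.003,-.002,-.001,0,.001):
    s=least_squares(f,[-.0005,ty,.004,0,.1],x_scale=[.001]*3+[.05]*2,args=(ty,.0002));d=knob(s.x)[1]
    q=w2p(tf(C,[s.x[:3]+d*.022,s.x[:3]+d*.05]),K,E);print(ty,s.x.round(4),"tilt rad",np.arccos(d[2]).round(3),"cost",s.cost.round(2),"shaft px",q.round(1).tolist())
g=cv2.cvtColor(i,cv2.COLOR_BGR2GRAY)[140:168,285:315]
print("\n".join(" ".join(f"{x:3d}" for x in row[::1]) for row in g[::3]))
E
```

```text
-0.003 [-0.0005 -0.003   0.0039  0.0284  0.1827] tilt rad 0.183 cost 4.52 shaft px [[297.3, 154.2], [294.6, 162.4]]
-0.002 [-0.0005 -0.002   0.0039  0.0281  0.1706] tilt rad 0.171 cost 4.04 shaft px [[297.4, 155.0], [294.6, 162.9]]
-0.001 [-0.0005 -0.001   0.0039  0.0279  0.1586] tilt rad 0.16 cost 3.61 shaft px [[297.4, 155.9], [294.6, 163.4]]
0 [-0.0005  0.      0.0039  0.0276  0.1467] tilt rad 0.148 cost 3.23 shaft px [[297.4, 156.8], [294.6, 164.0]]
0.001 [-0.0005  0.001   0.0039  0.0274  0.1348] tilt rad 0.137 cost 2.89 shaft px [[297.4, 157.7], [294.6, 164.5]]
109  93  70  68  64  56  66 107 121 121 121 122 121 120 121 122 122 123 122 121 124 124 123 124 122 124 170 201 209 209
109  95  73  69  65  54  63 105 122 118 122 122 121 121 121 123 119 122 122 122 122 123 121 122 121 123 123 184 208 209
108  95  70  63  60  54  55  70  77  77  76  78  77  79  76  78  77  78  78  79  78  80  80  79  79  79  81  91  96  94
108  96  69  69  61  56  56  67  78  76  69  63  75  87  93  90  84  78  77  78  79  78  80  79  77  73  63  55  52  55
107  98  70  70  65  67  67  72  74  64  63  81  92  94  92  92  92  87  79  74  76  78  77  78  71  58  55  51  55  54
106  96  76  63  62  68  68  72  77  82  88  90  90  94  92  89  86  78  69  75  76  79  79  77  74  67  55  54  52  53
105  98  75  65  61  61  61  72  85  93  94  93  92  92  90  84  79  77  76  76  78  76  77  76  78  77  76  73  70  69
102  93  76  62  68  66  68  68  71  75  78  81  88  86  85  87  91  92  90  95  92  95  92  91  94  92  91  94  93  92
 64  70  71  67  66  68  70  64  68  64  64  61  61  66  70  96 119 121 121 122 120 120 120 121 121 120 121 119 118 119
 72  70  68  67  66  65  65  64  63  63  62  63  61  63  61  64  61  96 116 120 119 121 118 120 121 120 123 122 119 119
```

```bash
python3 - <<'E'
from h import *
st();print(r.close_job())
E
```

```text
t 52.98 tcp [ 0.538  -0.1302  0.1805] local [[-0.0178  0.0618]] yaw -104.75 F [ 0.6  0.  -0.4] Flocal [[0.6 0.2]] w 0.0349
the job is handed in; nothing more can be done
None
```

I handed the job in at 53 s, and my last checks put everything within the limits; the pin's lean is the closest call. All six blanks are in the carrier, upright, tight against the backstop and flush with the fence. The stop pin is fully home in the first free hole behind them (x = -0.5 mm).

**How it went:**
- I pushed the leaning row of three upright, then added the purple, grey and green blanks from the drying board. The three bright pieces lying flat are look-alikes and were left alone.
- The first push left the row about 7 mm short of the backstop because the finger backs taper. A second push with the gripper turned 90° closed that gap.
- Two side pushes set the edges flush with the fence. Each stopped at the same depth with about 20 N.

**Last checks:**
- **Row:** the last wrist picture matched the outline of an ideal tight, flush row of six to about 1–2 mm.
- **Pin depth:** the tip is at about z = 3–4 mm, which is fully home, and the two holes behind the pin are empty.
- **Pin lean:** the pin leans toward the fence from play in its hole. The fits gave 8–10.5°, depending on where the tip sits; the limit is 11.5°. They disagree by about 2.5°, so the margin is modest, but I judged re-gripping riskier.
- **Other tools:** my moves stayed clear of the other tools on the bench. I did not measure their final positions.

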